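# Load the cassette drier and wind it shut

## Task

Get the washed instrument cassettes drying: lift the yellow locking beam straight up and level out of its two brackets and lay it on the blue mat with both ends on the mat, and stand every cassette on edge, fully down, in a slot of the carriage, one to a slot. Only when all that is done, swing the folded crank handle right up, wind the crank by it until the carriage is fully home at the drier (never crank with the handle folded), and then fold the handle down flat again. Leave the pen pot, tooth model and glove box where they are.

Things in the scene. Friction and masses are not known exactly. Their poses are not given: they have to be found in the camera images.
- station: Fixed white drying station, 550 mm long (own y, roughly to the robot's left), 170 wide (own x, roughly away from the robot); origin on the desk, z up. Along y: 130 mm square gearbox, 55 tall, with the crank on top (y -230 mm); sliding carriage; two U brackets (y +100, x -85 and +85); drier box 92 tall, its black seal at y +166.
- bracket_near (a point): Middle of the floor of the U bracket nearer the robot, 77 mm above the desk. Open at the top and along the beam: slot 24 mm wide (station y) between two cheeks 5 mm thick rising 30 mm above this floor (top 107 mm above the desk), 12 mm long along the beam.
- bracket_far (a point): The same point of the far U bracket, 170 mm from the near one.
- beam: Loose yellow bar, 16 mm square, 0.25 kg, a black 30 x 30 x 10 mm block at each end (220 mm overall) hanging outside the brackets. Origin at its middle, own x along the bar. In the brackets: along station x, centre 85 mm above the desk, blocking the carriage's two red lugs, which stand 55 mm either side of its middle; the middle is free to grip from above. On the mat: centre 27 mm above the desk.
- beam_end_a (a point): Centre of one end face of the beam, 110 mm from its middle (own -x).
- beam_end_b (a point): Centre of the other end face of the beam (own +x).
- mat: Fixed blue mat on the desk, 280 mm (own x, roughly away from the robot) x 110 mm (own y), 12 mm thick, origin under its middle: the parking place for the beam.
- carriage (a joint): Travel of the aluminium carriage in m: about 0 out (away from the drier, for loading), 0.075 fully home at the drier's seal, where it stops. It moves along station +y, driven by the crank only: 25 mm per turn.
- crank (a joint): Angle of the crank in rad, growing clockwise seen from above; clockwise winds the carriage in. Within 0.5 of 0 at the start, about 18.85 (three turns) when the carriage is home. Friction about 0.1 N m; it stays where it is left.
- crank_axis (a point): Fixed point on the crank's vertical axis at the height of the handle's hinge pin, 83 mm above the desk.
- knuckle (a point): Hinge pin of the folding handle, at the end of the crank arm, 50 mm from the crank axis and 83 mm above the desk; it goes round with the crank. The pin is horizontal, square to the arm. The arm below is 14 mm wide, its top 71 mm above the desk.
- handle (a joint): Fold angle of the crank handle in rad: 0 folded flat, lying inward from the knuckle over the arm to 10 mm past the crank axis; 1.57 standing straight up (stop). A stiff hinge (0.05 N m): it stays where it is left, and does not lock.
- handle_end (a point): Free end of the handle, 60 mm from the hinge pin. A red sleeve, 16 mm in diameter, covers it from 10 to 60 mm from the pin; the sleeve turns freely about its own axis, so it can be held while the crank goes round.
- slot1 (a point): Where the centre of a cassette is when it stands fully down in slot 1, 70 mm above the desk, 40 mm above the slot's floor; follows the carriage. Slots run along station x, 50 mm apart along station y; each is 17 mm wide between 5 mm walls 30 mm high and 100 mm long, with 16 mm high stops leaving 124 mm of length. The point's axes are the station's.
- slot2 (a point): The same point of slot 2, 50 mm from slot 1 towards the drier.
- slot3 (a point): The same point of slot 3, 100 mm from slot 1 towards the drier.
- slot4 (a point): The same point of slot 4, 150 mm from slot 1 towards the drier.
- cassette1: Loose flat blue cassette, 12 mm thick (own x), 110 long (own y), 80 high (own z), 90 g; origin at its centre; may be absent. At the start it leans on a fixed white easel, long edges roughly away from the robot, top edge to the robot's right, 30 degrees off upright, own z up the slope. Its lower edge is 32 mm above the desk behind a 7 mm lip; the easel's backing covers the lower 44 mm of the lower face.
- cassette2: Loose flat green cassette, 12 mm thick (own x), 110 long (own y), 80 high (own z), 90 g; origin at its centre; may be absent. At the start it leans on a fixed white easel, long edges roughly away from the robot, top edge to the robot's right, 30 degrees off upright, own z up the slope. Its lower edge is 32 mm above the desk behind a 7 mm lip; the easel's backing covers the lower 44 mm of the lower face.
- cassette3: Loose flat orange cassette, 12 mm thick (own x), 110 long (own y), 80 high (own z), 90 g; origin at its centre; may be absent. At the start it leans on a fixed white easel, long edges roughly away from the robot, top edge to the robot's right, 30 degrees off upright, own z up the slope. Its lower edge is 32 mm above the desk behind a 7 mm lip; the easel's backing covers the lower 44 mm of the lower face.
- cassette4: Loose flat red cassette, 12 mm thick (own x), 110 long (own y), 80 high (own z), 90 g; origin at its centre; may be absent. At the start it leans on a fixed white easel, long edges roughly away from the robot, top edge to the robot's right, 30 degrees off upright, own z up the slope. Its lower edge is 32 mm above the desk behind a 7 mm lip; the easel's backing covers the lower 44 mm of the lower face.
- pen_pot: Bystander: white pot, 76 mm wide and 90 mm tall, with pens up to 140 mm; origin under its middle.
- tooth_model: Bystander: white tooth on a pink gum block, 55 x 70 x 60 mm; origin under its middle.
- glove_box: Bystander: cardboard box, 70 x 160 x 60 mm; origin under its middle.
Not all that is in view belongs to the job. Several things have the shape of the cassette2; the one meant has the colours described above.

How it is judged:
By the outcome, as a careful person would: the job done as asked, in the order asked, and still so for the second after the job is handed in, with the robot touching nothing.
Of cassette1, cassette2, cassette3, cassette4 only 2 to 4 are there at a start; the rules pass over those that are not, and their reading is None.
At some moment in a run one of beam may be knocked a few centimetres aside while the robot is not near it.
It also fails if it takes over 210 s, if anything falls off the work surface, if the arm or the gripper's body presses on something with over 40 N, if the wrist force passes 120 N, or if a joint passes its speed limit or range.

## Robot

A 6-joint arm with a two-finger parallel gripper is mounted at the origin on the work surface. World frame = base frame: x ahead of the robot, y to its left, z up, the work surface at z = 0. Lengths are in mm, angles in rad, forces in N, time in s.
With the tool pointing down it reaches from about 275 to 1000 mm from the base axis. Payload 8.4 kg.
Tool frame: the origin (TCP) lies midway between the tips of the shut fingers; the grasp point (between the pads) lies 19 mm behind it; z points along the fingers, y is the line along which they close (so a half turn about z gives the same grasp; the last joint's range is limited). The gripper opens to 85 mm and grips with 20 to 120 N. Pads are 22 mm wide; open, the fingers measure 114 mm over their backs; the gripper's body (76 mm by 85 mm) begins 54 mm behind the grasp point. The pads swing forward as they close: fully open they stand 13 mm farther back than shut.
Start: joints at [-1.305, 0.353, 1.633, -0, 1.155, -0.002], TCP at [165.38, -602.725, 194.981] pointing down, gripper open.
Joint ranges: [-2.63, 2.63], [-0.92, 2.1], [0.06, 2.66], [-1.3, 4.44], [0, 2.69], [-3.02, 3.02]. Speed limits (rad/s): [2.22, 2.22, 2.79, 3.14, 3.14, 3.14].

## Interface

Orientations are given as [roll, pitch, yaw] about the fixed x, y, z axes, in that order (R = Rz(yaw) Ry(pitch) Rx(roll)).
In Python, from rig import monitor, imaging, r gives the robot as it stands.
- The arm moves only by the tool drive_tool, never from a script. Its argument "plan" is a list of rows, each an object of numbers: "x", "y", "z": the shift along the tool's x, y, z in units of 50 mm (1.0 is 50 mm); "ax", "ay", "az": the turn, a rotation vector about the tool's x, y, z in units of 6 degrees (1.0 is 6 degrees); "hand": the finger opening in mm, from 0 to 85.4. In form: [{"x": .., "y": .., "z": .., "ax": .., "ay": .., "az": .., "hand": ..}, ...]. A call has 1 to 8 rows; each row is the pose to reach, as a shift and turn from the pose commanded when the call began, along the tool's axes at that moment; what a row does not reach only later rows make up. A row lasts 1/10 s, in which the tool goes at most 50 mm and 8.59 degrees, less where a joint would pass 70% of its speed; a pose out of reach is approached as far as the arm can. A call with a gripper value outside its range is refused whole. The fingers move at their own pace and stop on an object; "grip_force" is the grip in N (left out, the last holds). Time passes only in rows, so rows that repeat a pose let the fingers close. It gives the time, the measured TCP pose, the force, the opening and the grip force at its end, in the units of the state.
- monitor.sense(): the state, without advancing time (a new reading comes with each control period).
- imaging.grab_frame(name): name is "scene" or "top" or "wrist"; returns the picture (384x512x3 uint8, red, green, blue); there is no depth.
- imaging.camera_info(name): a dict with "mtx" (3x3 intrinsics, pixels), "dist" ([k1, k2, p1, p2, k3] as OpenCV has them; the pictures are not rectified), "R" (3x3) and "t" (3): a world point X has camera coordinates R X + t. Camera axes: x right, y down, z forward; pixel columns grow to the right and rows downward; lengths in mm; the calibration is good to about 2 mm. A picture is of the moment at which its call begins: read the wrist's pose just before it. camera_info takes no time and is no camera call; for the wrist camera it gives the pose at the moment of the call.
- r.sign_off(): hands the job in; it is judged then, once.
The state is a dict: "clock": time; "qpos": joint angles; "qvel": joint speeds; "joint_efforts": joint torques, N m; "eef_pos": TCP position; "tcp_rot": TCP orientation; "contact_force": force on the tool from outside, world axes, zero at the start; "wrist_torque": the same for the moment, N m; "opening": opening from 0.0 (shut) to 1.0 (fully open); "grasp_force": force on a finger pad.
Only numpy, scipy, OpenCV 4.12 (cv2) and the standard library are available. Lean on these libraries where they do the work, as an engineer would, in place of code of your own. Each camera call takes 0.05 s, during which the arm holds its last target. There are 200 camera calls.

## Working session

There is one attempt and no reset: what is moved stays moved. The work goes in short steps, Python scripts to look and compute and a tool call to move; the robot and the scene stay as the last step left them, time stands still between calls to the robot, and variables do not carry over. Pictures are saved under pics/ and viewed, at most 14 in all, crops included, and the job is handed in when it is done.

Besides the shell and the picture viewer there is one more tool, called after "Emit:" as a command line: name --argument value ..., lists and objects as JSON in quotes. drive_tool: Moves the arm, as the interface text tells. Its arguments: {"type":"object","properties":{"plan":{"type":"array","items":{"type":"object","properties":{"x":{"type":"number"},"y":{"type":"number"},"z":{"type":"number"},"ax":{"type":"number"},"ay":{"type":"number"},"az":{"type":"number"},"hand":{"type":"number"}}}},"grip_force":{"type":"number"}},"required":["plan"]}

```bash
ls; mkdir -p pics; python3 - <<'E'
from rig import monitor, imaging, r
import cv2
for n in("scene","top"):
    cv2.imwrite(f"pics/{n}0.png",imaging.grab_frame(n)[:,:,::-1])
    c=imaging.camera_info(n);print(n,c)
print(monitor.sense())
E
```

```text
pics
scene {'mtx': array([[457.40395383,   0.        , 258.24321551],
       [  0.        , 457.40395383, 187.50450166],
       [  0.        ,   0.        ,   1.        ]]), 'dist': array([-0.01249955,  0.        ,  0.        ,  0.        ,  0.        ]), 'R': array([[ 0.74657021,  0.6652928 , -0.00429117],
       [ 0.56529016, -0.63772522, -0.52321465],
       [-0.35082753,  0.38819071, -0.85219013]]), 't': array([-392.15266494, -243.4230199 , 1648.81213341])}
top {'mtx': array([[416.78285276,   0.        , 265.02228297],
       [  0.        , 416.78285276, 192.47975546],
       [  0.        ,   0.        ,   1.        ]]), 'dist': array([-0.12862663,  0.        ,  0.        ,  0.        ,  0.        ]), 'R': array([[-0.00523228, -0.99973292,  0.02251041],
       [-0.99819663,  0.00387542, -0.0599039 ],
       [ 0.05980066, -0.02278325, -0.9979503 ]]), 't': array([1.48572952e-01, 5.14953920e+02, 1.23896555e+03])}
{'clock': 0.1, 'qpos': array([-1.30541541e+00,  3.53571860e-01,  1.63404800e+00,  1.99320176e-06,
        1.15519638e+00, -2.41669308e-03]), 'qvel': array([-0.00237619, -0.00230957, -0.00203061, -0.00073034,  0.00046283,
       -0.00063532]), 'joint_efforts': array([ 9.45967840e-04, -6.06356406e+01, -3.42820680e+01,  6.45025307e-05,
        4.06809209e-03,  1.14256713e-05]), 'eef_pos': array([ 165.24924857, -602.27813144,  194.3462017 ]), 'tcp_rot': array([-3.14036907e+00, -4.77957252e-06,  2.67796800e-01]), 'contact_force': array([-0.77532117, -1.04669768,  0.66569494]), 'wrist_torque': array([ 0.0297096 , -0.01105676,  0.0150054 ]), 'grasp_force': 0.0, 'opening': 0.9997022043905083}
```

View pics/scene0.png

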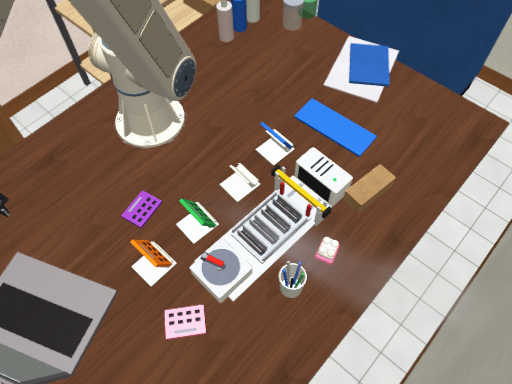

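```bash
python3 -c "
import cv2
a=cv2.imread('pics/top0.png');cv2.imwrite('pics/top0b.png',cv2.resize(a,(800,600),interpolation=cv2.INTER_CUBIC))"
```

```text
(no output)
```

View pics/top0b.png

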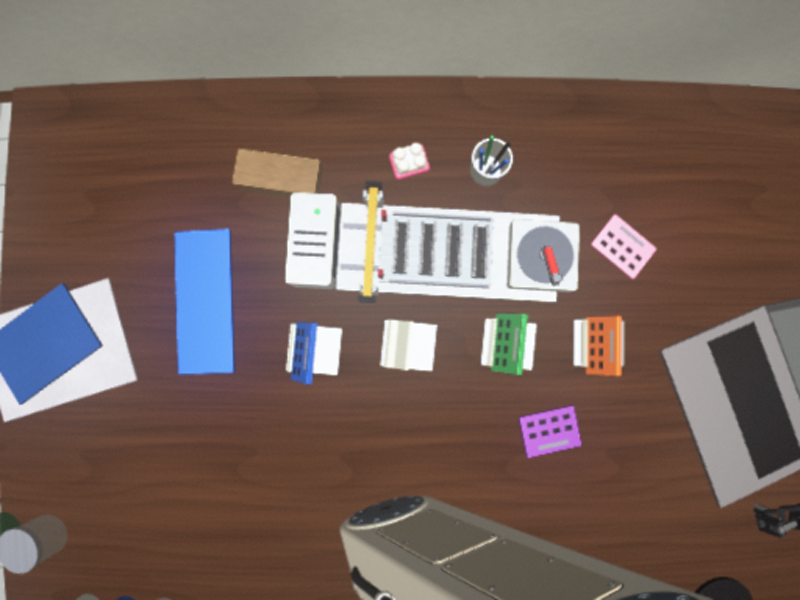

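The top view (800x600) shows three cassettes on easels: blue (303,352), green (508,343) and orange (604,345). The fourth easel (410,345) is empty, so there is no red cassette. Green lookalikes are the purple plate (550,432) and the pink plate (624,246); the green one leaning on its easel is the one meant. The beam is at (370,242), the mat at (204,302), and the crank disc at (545,256) with the folded red handle at (551,264).

```bash
cat > h.py <<'E'
from rig import monitor, imaging, r
import numpy as np, cv2
from scipy.spatial.transform import Rotation as Ro
from scipy.optimize import least_squares
def ray(c,uv):
    n=cv2.undistortPoints(np.array([[uv]],float),c["mtx"],np.array(c["dist"]))[0,0]
    R=np.array(c["R"]);o=-R.T@c["t"];return o,R.T@np.array([n[0],n[1],1])
def onz(c,uv,z):
    o,d=ray(c,uv);return o+d*(z-o[2])/d[2]
def proj(c,X):
    return cv2.projectPoints(np.array(X,float).reshape(-1,3),cv2.Rodrigues(np.array(c["R"]))[0],np.array(c["t"]),c["mtx"],np.array(c["dist"]))[0][:,0]
def st():
    s=monitor.sense();return np.array(s["eef_pos"]),Ro.from_euler("xyz",s["tcp_rot"])
def rel(p,R,p0=None,R0=None):
    "shift and turn in drive units from pose (p0,R0) (default measured) to (p,R)"
    if p0 is None:p0,R0=st()
    return np.round(np.r_[R0.inv().apply(np.array(p)-p0)/50,np.degrees((R0.inv()*R).as_rotvec())/6],3)
def down(yaw,tilt=0):  # tool down, x along yaw, then tilted about tool x by tilt rad
    return Ro.from_euler("xyz",[np.pi,0,yaw])*Ro.from_euler("x",tilt)
E
python3 - <<'E'
from h import *
c=imaging.camera_info("top");k=.64
P=lambda u,v,z:onz(c,(u*k,v*k),z).round(0)
print("gearbox",[P(u,v,55) for u,v in [(511,219),(579,223),(577,291),(510,287)]])
print("drier",[P(u,v,92) for u,v in [(292,194),(337,196),(331,285),(286,283)]])
print("beam ends", P(374,183,95),P(367,301,95))
print("disc",P(545,256,60),"sleeve",P(547,248,91),P(557,280,91))
print("mat",[P(u,v,12) for u,v in [(175,233),(229,230),(233,373),(178,373)]])
for n,q in dict(blue=[(296,322),(316,323),(312,383),(293,380)],green=[(499,313),(529,315),(522,374),(491,371)],orange=[(589,316),(622,316),(621,375),(588,375)]).items():
    print(n,[P(*q[0],38),P(*q[1],101),P(*q[2],101),P(*q[3],38)])
print("slots",[P(u,250,40) for u in (401,427,453,479)])
E
```

```text
gearbox [array([ 667., -186.,   55.]), array([ 660., -317.,   55.]), array([ 530., -310.,   55.]), array([ 538., -182.,   55.])]
drier [array([707., 222.,  92.]), array([703., 140.,  92.]), array([539., 150.,  92.]), array([543., 232.,  92.])]
beam ends [726.  72.  95.] [510.  85.  95.]
disc [ 596. -248.   60.] sleeve [ 607. -245.   91.] [ 548. -263.   91.]
mat [array([650., 467.,  12.]), array([655., 359.,  12.]), array([377., 348.,  12.]), array([377., 457.,  12.])]
blue [array([474., 222.,  38.]), array([471., 176., 101.]), array([364., 183., 101.]), array([365., 227.,  38.])]
green [array([ 490., -163.,   38.]), array([ 483., -208.,  101.]), array([ 377., -194.,  101.]), array([ 380., -146.,   38.])]
orange [array([ 483., -337.,   38.]), array([ 480., -381.,  101.]), array([ 373., -377.,  101.]), array([ 370., -333.,   38.])]
slots [array([610.,  23.,  40.]), array([610., -27.,  40.]), array([610., -76.,  40.]), array([ 610., -126.,   40.])]
```

```bash
python3 - <<'E'
from h import *
print(rel([617,80,280],down(-.055)))
E
```

```text
[ 1.2324e+01 -1.0771e+01 -1.7000e+00 -1.2000e-02  2.0000e-03  3.0820e+00]
```

Emit:
drive_tool --plan '[{"x": 0,"y": 0,"z": -1},{"x": 6.1,"y": -5.4,"z": -1.7,"az": 3.08},{"x": 6.1,"y": -5.4,"z": -1.7,"az": 3.08},{"x": 6.1,"y": -5.4,"z": -1.7,"az": 3.08},{"x": 6.1,"y": -5.4,"z": -1.7,"az": 3.08},{"x": 6.1,"y": -5.4,"z": -1.7,"az": 3.08},{"x": 6.1,"y": -5.4,"z": -1.7,"az": 3.08},{"x": 6.1,"y": -5.4,"z": -1.7,"az": 3.08}]'

```text
invalid input
```

```bash
python3 - <<'E'
from h import *
print(st()[0],rel([617,80,280],down(-.055)))
E
```

```text
[ 165.24924857 -602.27813144  194.3462017 ] [ 1.2324e+01 -1.0771e+01 -1.7000e+00 -1.2000e-02  2.0000e-03  3.0820e+00]
```

Emit:
drive_tool --plan '[{"x": 0,"y": 0,"z": -1,"ax": 0,"ay": 0,"az": 0,"hand": 85},{"x": 6.1,"y": -5.4,"z": -1.7,"ax": 0,"ay": 0,"az": 3.08,"hand": 85},{"x": 6.1,"y": -5.4,"z": -1.7,"ax": 0,"ay": 0,"az": 3.08,"hand": 85},{"x": 6.1,"y": -5.4,"z": -1.7,"ax": 0,"ay": 0,"az": 3.08,"hand": 85},{"x": 6.1,"y": -5.4,"z": -1.7,"ax": 0,"ay": 0,"az": 3.08,"hand": 85},{"x": 6.1,"y": -5.4,"z": -1.7,"ax": 0,"ay": 0,"az": 3.08,"hand": 85},{"x": 6.1,"y": -5.4,"z": -1.7,"ax": 0,"ay": 0,"az": 3.08,"hand": 85},{"x": 6.1,"y": -5.4,"z": -1.7,"ax": 0,"ay": 0,"az": 3.08,"hand": 85}]'

```text
clock: 0.9
eef_pos: [356.5, -308.8, 275.0]
tcp_rot: [-3.141, 0.0, -0.055]
contact_force: [0.6, -0.3, 0.0]
opening: 0.999
grasp_force: 0.0
```

```bash
python3 - <<'E'
from h import *
print(st()[0],rel([617,80,280],down(-.055)))
E
```

```text
[ 356.51236359 -308.80895099  274.98018275] [ 4.774e+00 -8.051e+00 -1.000e-01 -1.000e-03  0.000e+00 -1.000e-03]
```

Emit:
drive_tool --plan '[{"x": 4.77,"y": -8.05,"z": -0.1,"ax": 0,"ay": 0,"az": 0,"hand": 85},{"x": 4.77,"y": -8.05,"z": -0.1,"ax": 0,"ay": 0,"az": 0,"hand": 85},{"x": 4.77,"y": -8.05,"z": -0.1,"ax": 0,"ay": 0,"az": 0,"hand": 85},{"x": 4.77,"y": -8.05,"z": -0.1,"ax": 0,"ay": 0,"az": 0,"hand": 85},{"x": 4.77,"y": -8.05,"z": -0.1,"ax": 0,"ay": 0,"az": 0,"hand": 85},{"x": 4.77,"y": -8.05,"z": -0.1,"ax": 0,"ay": 0,"az": 0,"hand": 85},{"x": 4.77,"y": -8.05,"z": -0.1,"ax": 0,"ay": 0,"az": 0,"hand": 85},{"x": 4.77,"y": -8.05,"z": -0.1,"ax": 0,"ay": 0,"az": 0,"hand": 85}]'

```text
clock: 1.7
eef_pos: [579.1, 23.8, 279.0]
tcp_rot: [3.141, 0.0, -0.054]
contact_force: [0.2, -0.4, 0.6]
opening: 0.996
grasp_force: 0.0
```

Emit:
drive_tool --plan '[{"x": 0,"y": -1.0,"z": 0,"ax": 0,"ay": 0,"az": 0,"hand": 85},{"x": 0,"y": -1.0,"z": 0,"ax": 0,"ay": 0,"az": 0,"hand": 85},{"x": 0,"y": -1.0,"z": 0,"ax": 0,"ay": 0,"az": 0,"hand": 85}]'

```text
clock: 2.0
eef_pos: [580.8, 72.7, 278.6]
tcp_rot: [3.141, 0.001, -0.052]
contact_force: [0.6, -0.3, -0.3]
opening: 0.997
grasp_force: 0.0
```

```bash
python3 - <<'E'
from h import *
print(st()[0])
c=imaging.camera_info("wrist");a=imaging.grab_frame("wrist")
np.savez("w1.npz",**c)
print(proj(c,[[617,80,93],[611,-19,30],[510,85,93]]), -np.array(c["R"]).T@c["t"])
cv2.imwrite("pics/w1.png",cv2.resize(a[:,:,::-1],(800,600),interpolation=cv2.INTER_CUBIC))
E
```

```text
[580.7917938   72.73409702 278.55403825]
[[250.01856323 131.80437852]
 [317.77464386 127.37829589]
 [250.92285524 210.05292812]] [660.70038193  69.6899635  458.40616497]
```

View pics/w1.png

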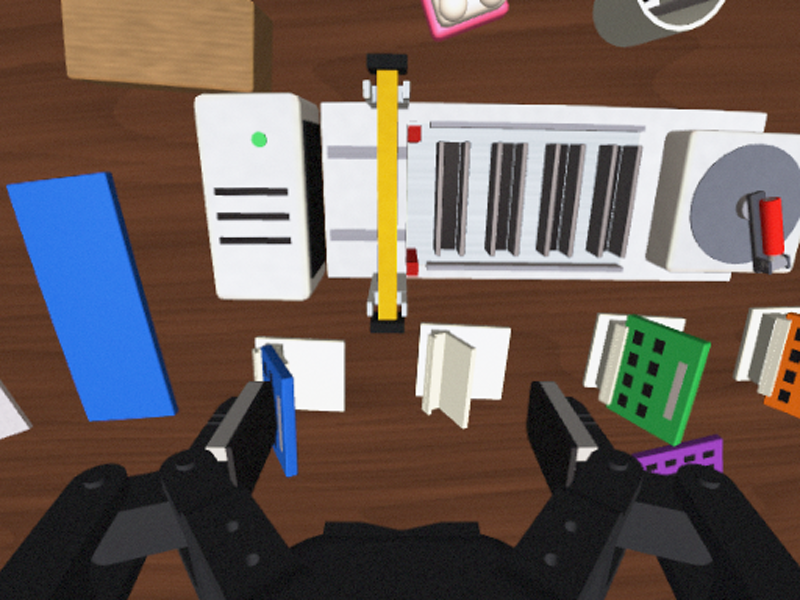

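The wrist picture shows the beam in its brackets from (387,322) to (388,70), lugs at (413,133) and (411,262), slots at x≈452 to 617, and the knuckle at (770,262). Blue sits skewed on its easel at (282,405).

```bash
python3 - <<'E'
from h import *
c=dict(np.load("w1.npz"));k=.64
P=lambda u,v,z:onz(c,(u*k,v*k),z).round(1)
print("beam",P(388,72,93),P(387,320,93))
print("cheeks near",P(373,303,107),P(402,303,107),"far",P(366,90,107),P(407,90,107))
print("drier",[P(*q,92) for q in [(196,95),(302,95),(313,298),(218,298)]])
print("lugs",P(413,133,80),P(411,262,80))
print("slot far ends",[P(u,143,60) for u in (453,508,564,620)])
print("slot near ends",[P(u,252,60) for u in (450,504,556,610)])
print("disc z60",P(748,205,60),"knuckle",P(770,262,83),"sleeve end",P(772,199,83))
p=[617.5,79.5,68];R=down(-.055)
print(rel([*p[:2],150],R),rel(p,R))
E
```

```text
beam [716.7  76.2  93. ] [518.  89.  93.]
cheeks near [539.3  99.  107. ] [538.1  74.8 107. ] far [703.3  92.7 107. ] [701.7  62.9 107. ]
drier [array([709.8, 224.4,  92. ]), array([704.4, 142.7,  92. ]), array([541.4, 152.1,  92. ]), array([545.7, 235.7,  92. ])]
lugs [672.6  59.1  80. ] [566.1  65.4  80. ]
slot far ends [array([663.5,  24.9,  60. ]), array([661.3, -22.1,  60. ]), array([659.3, -70.3,  60. ]), array([ 657.6, -119.2,   60. ])]
slot near ends [array([568.7,  29.2,  60. ]), array([566.3, -20.3,  60. ]), array([563.9, -68.4,  60. ]), array([ 561.5, -118.9,   60. ])]
disc z60 [ 599.8 -244.6   60. ] knuckle [ 551.4 -257.2   83. ] sleeve end [ 607.7 -247.6   83. ]
[ 0.727 -0.198  2.575  0.006  0.009  0.013] [ 0.729 -0.199  4.215  0.006  0.009  0.013]
```

```bash
python3 - <<'E'
from h import *
a=cv2.imread("pics/w1.png")[100:300,320:800]
cv2.imwrite("pics/w1c.png",cv2.resize(a,(800,333),interpolation=cv2.INTER_CUBIC))
E
```

```text
(no output)
```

View pics/w1c.png

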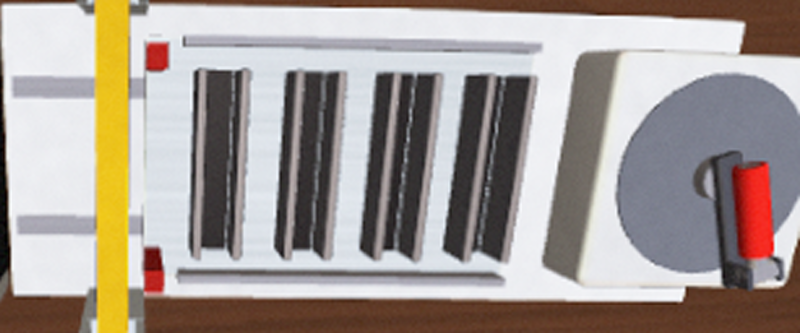

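```bash
python3 - <<'E'
from h import *
c=dict(np.load("w1.npz"));k=.64
P=lambda u,v,z:onz(c,(u*k,v*k),z)
for f,n in [((453.8,142),(449.9,255)),((512,142),(503,256)),((568,144),(555,256)),((629,145),(613,256))]:
    a,b=P(*f,60),P(*n,60);print(a.round(1),b.round(1),((a+b)/2).round(1))
p=[617.5,81.5,68];R=down(-.058)
print(rel([*p[:2],150],R),rel(p,R))
E
```

```text
[664.2  24.2  60. ] [565.9  29.3  60. ] [615.1  26.7  60. ]
[662.  -25.5  60. ] [562.5 -19.5  60. ] [612.3 -22.5  60. ]
[658.4 -73.9  60. ] [560.2 -67.6  60. ] [609.3 -70.7  60. ]
[ 655.6 -127.3   60. ] [ 557.6 -122.1   60. ] [ 606.6 -124.7   60. ]
[ 0.725 -0.238  2.575  0.006  0.009  0.042] [ 0.727 -0.239  4.215  0.006  0.009  0.042]
```

Emit:
drive_tool --plan '[{"x": 0.725,"y": -0.24,"z": 1.5,"ax": 0,"ay": 0,"az": 0.04,"hand": 50},{"x": 0.725,"y": -0.24,"z": 2.5,"ax": 0,"ay": 0,"az": 0.04,"hand": 50},{"x": 0.725,"y": -0.24,"z": 3.0,"ax": 0,"ay": 0,"az": 0.04,"hand": 50},{"x": 0.725,"y": -0.24,"z": 3.6,"ax": 0,"ay": 0,"az": 0.04,"hand": 50},{"x": 0.725,"y": -0.24,"z": 4.2,"ax": 0,"ay": 0,"az": 0.04,"hand": 50},{"x": 0.725,"y": -0.24,"z": 4.2,"ax": 0,"ay": 0,"az": 0.04,"hand": 50},{"x": 0.725,"y": -0.24,"z": 4.2,"ax": 0,"ay": 0,"az": 0.04,"hand": 50}]'

```text
clock: 2.75
eef_pos: [618.1, 80.4, 69.8]
tcp_rot: [3.141, 0.0, -0.06]
contact_force: [-0.2, 0.0, 0.1]
opening: 0.583
grasp_force: 0.0
```

Emit:
drive_tool --plan '[{"x": 0,"y": 0,"z": 0,"ax": 0,"ay": 0,"az": 0,"hand": 5},{"x": 0,"y": 0,"z": 0,"ax": 0,"ay": 0,"az": 0,"hand": 5},{"x": 0,"y": 0,"z": 0,"ax": 0,"ay": 0,"az": 0,"hand": 5},{"x": 0,"y": 0,"z": 0,"ax": 0,"ay": 0,"az": 0,"hand": 5},{"x": 0,"y": 0,"z": 0,"ax": 0,"ay": 0,"az": 0,"hand": 5},{"x": 0,"y": 0,"z": 0,"ax": 0,"ay": 0,"az": 0,"hand": 5}]' --grip_force 60

```text
clock: 3.35
eef_pos: [618.0, 81.7, 69.4]
tcp_rot: [-3.142, -0.0, -0.059]
contact_force: [-0.1, -0.5, -0.3]
opening: 0.058
grasp_force: 0.0
```

```bash
python3 - <<'E'
from h import *
a=imaging.grab_frame("wrist");b=imaging.grab_frame("scene")[130:260,200:380]
v=np.hstack([cv2.resize(a,(400,300)),cv2.resize(b,(400,300))])
cv2.imwrite("pics/w2.png",v[:,:,::-1])
E
```

```text
(no output)
```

View pics/w2.png

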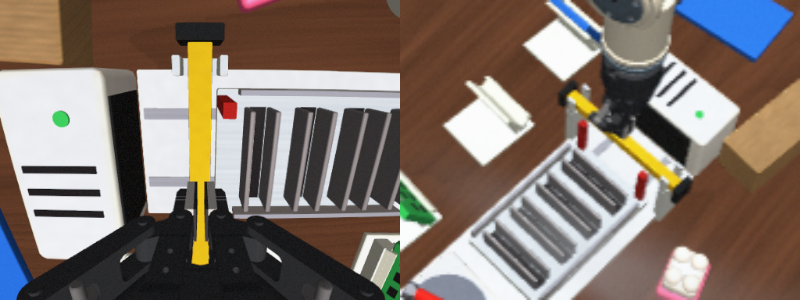

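```bash
python3 - <<'E'
from h import *
print({k:np.round(v,3) for k,v in monitor.sense().items() if k in("opening","grasp_force","eef_pos","contact_force")})
a=imaging.grab_frame("wrist")[200:384,180:340];b=imaging.grab_frame("scene")[150:230,250:350]
v=np.hstack([cv2.resize(a,(400,460)),cv2.resize(b,(400,460))])
cv2.imwrite("pics/w3.png",v[:,:,::-1])
E
```

```text
{'eef_pos': array([617.952,  81.693,  69.188]), 'contact_force': array([-0.598,  0.002, -0.859]), 'grasp_force': np.float64(0.0), 'opening': np.float64(0.061)}
```

View pics/w3.png

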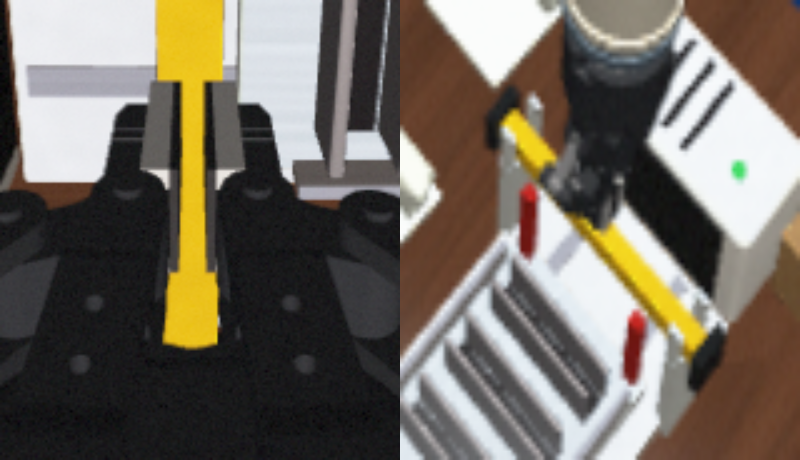

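```bash
python3 - <<'E'
from h import *
c=imaging.camera_info("wrist");s=imaging.camera_info("scene");t=imaging.camera_info("top")
p,R=st();print(p)
X=[p,p+[0,0,19],p+[0,0,30],[618,82,93],[518,89,93],[717,76,93]]
print(proj(c,X).round(0).tolist());print(proj(s,X).round(0).tolist())
print((proj(c,X)-[180,200])*2.5); print((proj(s,X)-[250,150])*[4,5.75])
E
```

```text
[617.97731561  81.65690723  69.16053325]
[[258.0, 217.0], [258.0, 230.0], [258.0, 238.0], [258.0, 233.0], [256.0, 356.0], [258.0, 56.0]]
[[298.0, 193.0], [299.0, 190.0], [299.0, 188.0], [299.0, 189.0], [275.0, 169.0], [324.0, 209.0]]
[[ 194.73504256   43.58505563]
 [ 195.08538428   74.49590326]
 [ 195.3221132    95.40494591]
 [ 193.77439158   83.37797043]
 [ 189.3231225   390.18708547]
 [ 195.49242708 -360.88365551]]
[[193.46846269 248.6983958 ]
 [195.23242832 230.25642261]
 [196.27250515 219.38158417]
 [195.9974811  225.09804671]
 [101.636842   112.07145554]
 [295.35609257 342.02041128]]
```

Emit:
drive_tool --plan '[{"x": 0,"y": 0,"z": 0,"ax": 0,"ay": 0,"az": 0,"hand": 40},{"x": 0,"y": 0,"z": 0,"ax": 0,"ay": 0,"az": 0,"hand": 40},{"x": 0,"y": 0,"z": 0,"ax": 0,"ay": 0,"az": 0,"hand": 40},{"x": 0,"y": 0,"z": 0.1,"ax": 0,"ay": 0,"az": 0,"hand": 40},{"x": 0,"y": 0,"z": 0.2,"ax": 0,"ay": 0,"az": 0,"hand": 40},{"x": 0,"y": 0,"z": 0.3,"ax": 0,"ay": 0,"az": 0,"hand": 40},{"x": 0,"y": 0,"z": 0.4,"ax": 0,"ay": 0,"az": 0,"hand": 40}]'

```text
clock: 4.25
eef_pos: [617.8, 81.6, 48.5]
tcp_rot: [3.142, 0.0, -0.059]
contact_force: [0.6, 0.1, 0.1]
opening: 0.47
grasp_force: 0.0
```

Emit:
drive_tool --plan '[{"x": 0,"y": 0,"z": 0,"ax": 0,"ay": 0,"az": 0,"hand": 8},{"x": 0,"y": 0,"z": 0,"ax": 0,"ay": 0,"az": 0,"hand": 8},{"x": 0,"y": 0,"z": 0,"ax": 0,"ay": 0,"az": 0,"hand": 8},{"x": 0,"y": 0,"z": 0,"ax": 0,"ay": 0,"az": 0,"hand": 8},{"x": 0,"y": 0,"z": 0,"ax": 0,"ay": 0,"az": 0,"hand": 8},{"x": 0,"y": 0,"z": 0,"ax": 0,"ay": 0,"az": 0,"hand": 8}]'

```text
clock: 4.85
eef_pos: [618.0, 81.6, 49.2]
tcp_rot: [-3.142, -0.0, -0.059]
contact_force: [-0.3, -0.4, -2.4]
opening: 0.164
grasp_force: 59.3
```

Emit:
drive_tool --plan '[{"x": 0,"y": 0,"z": -0.15,"ax": 0,"ay": 0,"az": 0,"hand": 8},{"x": 0,"y": 0,"z": -0.4,"ax": 0,"ay": 0,"az": 0,"hand": 8},{"x": 0,"y": 0,"z": -0.7,"ax": 0,"ay": 0,"az": 0,"hand": 8},{"x": 0,"y": 0,"z": -1.0,"ax": 0,"ay": 0,"az": 0,"hand": 8},{"x": 0,"y": 0,"z": -1.4,"ax": 0,"ay": 0,"az": 0,"hand": 8},{"x": 0,"y": 0,"z": -1.7,"ax": 0,"ay": 0,"az": 0,"hand": 8},{"x": 0,"y": 0,"z": -1.7,"ax": 0,"ay": 0,"az": 0,"hand": 8}]'

```text
clock: 5.55
eef_pos: [619.9, 81.9, 137.5]
tcp_rot: [-3.141, -0.005, -0.059]
contact_force: [1.1, 1.2, -2.5]
opening: 0.167
grasp_force: 59.4
```

Emit:
drive_tool --plan '[{"x": -0.3,"y": -0.8,"z": 0,"ax": 0,"ay": 0,"az": -0.1,"hand": 8},{"x": -0.6,"y": -1.6,"z": 0,"ax": 0,"ay": 0,"az": -0.2,"hand": 8},{"x": -0.92,"y": -2.4,"z": 0,"ax": 0,"ay": 0,"az": -0.4,"hand": 8},{"x": -1.22,"y": -3.2,"z": 0,"ax": 0,"ay": 0,"az": -0.5,"hand": 8},{"x": -1.52,"y": -4.0,"z": 0,"ax": 0,"ay": 0,"az": -0.6,"hand": 8},{"x": -1.83,"y": -4.8,"z": 0,"ax": 0,"ay": 0,"az": -0.7,"hand": 8},{"x": -2.13,"y": -5.6,"z": 0,"ax": 0,"ay": 0,"az": -0.85,"hand": 8},{"x": -2.44,"y": -6.4,"z": 0,"ax": 0,"ay": 0,"az": -0.95,"hand": 8}]'

```text
clock: 6.35
eef_pos: [514.0, 409.6, 133.6]
tcp_rot: [3.141, 0.001, 0.041]
contact_force: [-0.3, -0.2, -1.9]
opening: 0.156
grasp_force: 59.4
```

```bash
python3 - <<'E'
from h import *
p,R=st();print(p,monitor.sense()["opening"],rel([515,408,-8],down(.038)))
a=imaging.grab_frame("wrist");b=imaging.grab_frame("top")
v=np.hstack([cv2.resize(a,(400,300)),cv2.resize(b,(400,300))])
cv2.imwrite("pics/w4.png",v[:,:,::-1])
E
```

```text
[514.0478694  409.63931005 133.63599809] 0.15648981452305702 [0.019 0.032 2.833 0.005 0.005 0.031]
```

View pics/w4.png

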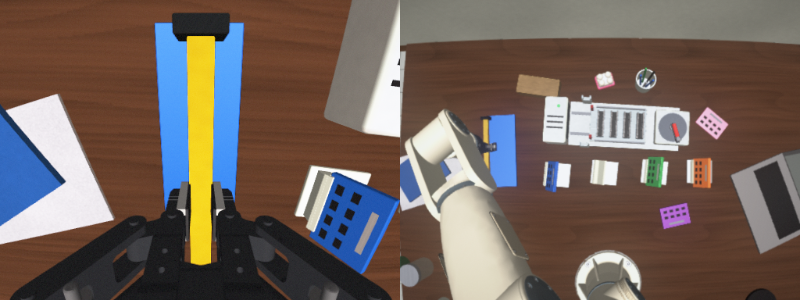

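Emit:
drive_tool --plan '[{"x": 0,"y": 0,"z": 0.8,"ax": 0,"ay": 0,"az": 0,"hand": 8},{"x": 0,"y": 0,"z": 1.6,"ax": 0,"ay": 0,"az": 0,"hand": 8},{"x": 0,"y": 0,"z": 2.2,"ax": 0,"ay": 0,"az": 0,"hand": 8},{"x": 0,"y": 0,"z": 2.6,"ax": 0,"ay": 0,"az": 0,"hand": 8},{"x": 0,"y": 0,"z": 2.75,"ax": 0,"ay": 0,"az": 0,"hand": 8},{"x": 0,"y": 0,"z": 2.8,"ax": 0,"ay": 0,"az": 0,"hand": 8},{"x": 0,"y": 0,"z": 2.82,"ax": 0,"ay": 0,"az": 0,"hand": 8},{"x": 0,"y": 0,"z": 2.82,"ax": 0,"ay": 0,"az": 0,"hand": 8}]'

```text
clock: 7.25
eef_pos: [515.9, 408.7, -5.6]
tcp_rot: [-3.141, -0.001, 0.04]
contact_force: [-0.4, 0.4, -1.8]
opening: 0.167
grasp_force: 59.5
```

Emit:
drive_tool --plan '[{"x": 0,"y": 0,"z": 0,"ax": 0,"ay": 0,"az": 0,"hand": 50},{"x": 0,"y": 0,"z": 0,"ax": 0,"ay": 0,"az": 0,"hand": 50},{"x": 0,"y": 0,"z": 0,"ax": 0,"ay": 0,"az": 0,"hand": 50},{"x": 0,"y": 0,"z": -1.0,"ax": 0,"ay": 0,"az": 0,"hand": 50},{"x": 0,"y": 0,"z": -2.0,"ax": 0,"ay": 0,"az": 0,"hand": 50},{"x": 0,"y": 0,"z": -3.0,"ax": 0,"ay": 0,"az": 0,"hand": 50},{"x": 0,"y": 0,"z": -4.0,"ax": 0,"ay": 0,"az": 0,"hand": 50},{"x": 0,"y": 0,"z": -4.0,"ax": 0,"ay": 0,"az": 0,"hand": 50}]'

```text
clock: 8.05
eef_pos: [518.6, 411.1, 201.9]
tcp_rot: [-3.134, -0.011, 0.041]
contact_force: [0.1, 0.4, 0.4]
opening: 0.581
grasp_force: 0.0
```

```bash
cat > fit.py <<'E'
from h import *
from scipy.optimize import minimize
import itertools
def box(q,zc=68):
    x,y,yaw=q;ey=np.array([np.cos(yaw),np.sin(yaw),0]);s=np.array([np.sin(yaw),-np.cos(yaw),0])  # s: to the right
    ez=.5*s+.866*np.array([0,0,1]);ex=np.cross(ey,ez)
    return np.array([x,y,zc])+np.array([a*6*ex+b*55*ey+c*40*ez for a,b,c in itertools.product((-1,1),repeat=3)])
HS=dict(blue=((105,125),(np.r_[0]),),green=((50,75),),orange=((5,18),))
def mask(img,name,c,q0):
    h=cv2.cvtColor(img,cv2.COLOR_RGB2HSV);lo,hi=HS[name][0]
    m=cv2.inRange(h,(lo,140,60),(hi,255,255))
    roi=np.zeros_like(m);cv2.fillConvexPoly(roi,cv2.convexHull(proj(c,box(q0)).astype(np.int32)),255)
    m&=cv2.dilate(roi,np.ones((3,3)),iterations=9)
    n,l,st_,_=cv2.connectedComponentsWithStats(m);pts=np.argwhere(np.isin(l,[i for i in range(1,n) if st_[i,4]>6]))[:,::-1]
    return cv2.convexHull(pts.astype(np.float32))
def fit(name,views,q0):
    hs=[(c,mask(i,name,c,q0)) for i,c in views]
    def f(q):
        e=0
        for c,h in hs:
            p=cv2.convexHull(proj(c,box(q)).astype(np.float32));I=cv2.intersectConvexConvex(p,h)[0]
            A,B=cv2.contourArea(p),cv2.contourArea(h);e+=1-I/(A+B-I)
        return e/len(hs)
    r_=minimize(f,q0,method="Nelder-Mead",options=dict(initial_simplex=np.array(q0)+np.array([[0,0,0],[6,0,0],[0,6,0],[0,0,.06]])))
    return r_.x,r_.fun
E
python3 - <<'E'
from fit import *
t=imaging.camera_info("top");it=cv2.imread("pics/top0.png")[:,:,::-1].copy()
s=imaging.camera_info("scene");i_s=cv2.imread("pics/scene0.png")[:,:,::-1].copy()
w=dict(np.load("w1.npz"));iw=cv2.resize(cv2.imread("pics/w1.png"),(512,384),interpolation=cv2.INTER_AREA)[:,:,::-1].copy()
for n,q0,vs in [("blue",[418,203,-.06],"ts"),("green",[432,-178,-.1],"tsw"),("orange",[426,-357,-.03],"ts")]:
    D=dict(t=(it,t),s=(i_s,s),w=(iw,w))
    print(n,*[(v,*[np.round(k,3) for k in fit(n,[D[v]],q0)]) for v in vs],"all",*[np.round(k,3) for k in fit(n,[D[v] for v in vs],q0)])
E
```

```text
blue ('t', array([ 4.20330e+02,  2.05871e+02, -8.30000e-02]), np.float64(0.22)) ('s', array([ 4.16229e+02,  2.09060e+02, -8.50000e-02]), np.float64(0.173)) all [ 4.17578e+02  2.07062e+02 -1.05000e-01] 0.24Traceback (most recent call last):
  File "<stdin>", line 7, in <module>
  File "fit.py", line 24, in fit
    r_=minimize(f,q0,method="Nelder-Mead",options=dict(initial_simplex=np.array(q0)+np.array([[0,0,0],[6,0,0],[0,6,0],[0,0,.06]])))
    res = _minimize_neldermead(fun, x0, args, callback, bounds=bounds,
                               **options)
    fsim[k] = func(sim[k])
              ~~~~^^^^^^^^
    fx = function(np.copy(x), *(wrapper_args + args))
  File "fit.py", line 21, in f
    p=cv2.convexHull(proj(c,box(q)).astype(np.float32));I=cv2.intersectConvexConvex(p,h)[0]
                                                          ~~~~~~~~~~~~~~~~~~~~~~~~~^^^^^
cv2.error: OpenCV(4.12.0) /io/opencv/modules/imgproc/src/geometry.cpp:503: error: (-215:Assertion failed) p2.depth() == CV_32S || p2.depth() == CV_32F in function 'intersectConvexConvex'
```

```bash
python3 - <<'E'
from fit import *
it=cv2.imread("pics/top0.png")[:,:,::-1].copy();h=cv2.cvtColor(it,cv2.COLOR_RGB2HSV)
for n,(u,v) in dict(green=(516,340),orange=(608,340),blue=(309,350),wood=(560,400)).items():
    p=h[int((v)*.64)-6:int(v*.64)+6,int(u*.64)-5:int(u*.64)+5].reshape(-1,3);print(n,p[::9].tolist())
print(rel([355,195,290],down(-.05)))
E
```

```text
green [[66, 119, 152], [65, 131, 201], [65, 124, 187], [65, 105, 160], [61, 53, 155], [43, 19, 158], [53, 33, 156], [64, 103, 153], [65, 118, 153], [65, 122, 153], [65, 118, 149], [65, 134, 202], [66, 134, 192], [66, 125, 183]]
orange [[10, 158, 165], [10, 168, 216], [10, 92, 183], [10, 40, 167], [11, 113, 190], [10, 167, 215], [10, 175, 218], [10, 176, 215], [10, 170, 199], [9, 157, 154], [10, 174, 210], [10, 165, 216], [10, 93, 184], [11, 42, 165]]
blue [[112, 151, 164], [111, 114, 225], [110, 157, 227], [110, 167, 228], [110, 166, 227], [111, 147, 200], [113, 68, 165], [111, 82, 165], [112, 136, 171], [111, 155, 173], [113, 128, 118], [106, 37, 240], [111, 117, 225], [111, 161, 226]]
wood [[8, 104, 113], [8, 101, 111], [7, 100, 107], [8, 101, 111], [8, 101, 109], [6, 101, 106], [7, 99, 106], [7, 101, 104], [7, 100, 105], [7, 102, 105], [6, 101, 106], [177, 81, 104], [149, 98, 109], [142, 124, 199]]
[-3.427  4.172 -1.83  -0.077 -0.097  0.865]
```

Emit:
drive_tool --plan '[{"x": -3.4,"y": 4.2,"z": -1.8,"ax": 0,"ay": 0,"az": 0.9,"hand": 50},{"x": -3.4,"y": 4.2,"z": -1.8,"ax": 0,"ay": 0,"az": 0.9,"hand": 50},{"x": -3.4,"y": 4.2,"z": -1.8,"ax": 0,"ay": 0,"az": 0.9,"hand": 50},{"x": -3.4,"y": 4.2,"z": -1.8,"ax": 0,"ay": 0,"az": 0.9,"hand": 50},{"x": -3.4,"y": 4.2,"z": -1.8,"ax": 0,"ay": 0,"az": 0.9,"hand": 50},{"x": -3.4,"y": 4.2,"z": -1.8,"ax": 0,"ay": 0,"az": 0.9,"hand": 50},{"x": -3.4,"y": 4.2,"z": -1.8,"ax": 0,"ay": 0,"az": 0.9,"hand": 50},{"x": -3.4,"y": 4.2,"z": -1.8,"ax": 0,"ay": 0,"az": 0.9,"hand": 50}]'

```text
clock: 8.85
eef_pos: [354.0, 191.5, 283.7]
tcp_rot: [-3.14, -0.002, -0.055]
contact_force: [0.1, 0.2, -0.5]
opening: 0.583
grasp_force: 0.0
```

```bash
sed -i 's/^HS=.*/HS=dict(blue=((100,125),90,60),green=((50,75),85,60),orange=((5,18),125,130))/; s/lo,hi=HS\[name\]\[0\]/(lo,hi),S,V=HS[name]/; s/(lo,140,60)/(lo,S,V)/' fit.py
python3 - <<'E'
from fit import *
print(st()[0])
b=imaging.camera_info("wrist");ib=imaging.grab_frame("wrist")
cv2.imwrite("pics/w5.png",ib[:,:,::-1]);np.savez("w5.npz",**b)
t=imaging.camera_info("top");it=cv2.imread("pics/top0.png")[:,:,::-1].copy()
s=imaging.camera_info("scene");i_s=cv2.imread("pics/scene0.png")[:,:,::-1].copy()
w=dict(np.load("w1.npz"));iw=cv2.resize(cv2.imread("pics/w1.png"),(512,384),interpolation=cv2.INTER_AREA)[:,:,::-1].copy()
D=dict(t=(it,t),s=(i_s,s),w=(iw,w),b=(ib,b))
for n,q0,vs in [("blue",[418,203,-.06],"tsb"),("green",[432,-178,-.1],"tsw"),("orange",[426,-357,-.03],"ts")]:
    print(n,*[(v,*[np.round(k,3) for k in fit(n,[D[v]],q0)]) for v in vs],"all",*[np.round(k,3) for k in fit(n,[D[v] for v in vs],q0)],sep="\n")
E
```

```text
[354.00308645 191.54191245 283.69871633]
blue
('t', array([ 4.20224e+02,  2.05414e+02, -8.30000e-02]), np.float64(0.118))
('s', array([ 4.20044e+02,  2.08513e+02, -8.50000e-02]), np.float64(0.119))
('b', array([ 4.17613e+02,  2.08341e+02, -9.50000e-02]), np.float64(0.048))
all
[ 4.18278e+02  2.07354e+02 -1.05000e-01]
0.134
green
('t', array([ 4.33797e+02, -1.73955e+02, -1.04000e-01]), np.float64(0.084))
('s', array([ 4.33930e+02, -1.70811e+02, -7.80000e-02]), np.float64(0.095))
('w', array([ 4.31799e+02, -1.72517e+02, -7.50000e-02]), np.float64(0.038))
all
[ 4.31361e+02 -1.72745e+02 -9.10000e-02]
0.09
orange
('t', array([ 4.28225e+02, -3.51757e+02, -1.90000e-02]), np.float64(0.067))
('s', array([ 4.27514e+02, -3.49348e+02,  1.00000e-02]), np.float64(0.079))
all
[ 4.27670e+02 -3.51429e+02 -2.60000e-02]
0.093
```

View pics/w5.png

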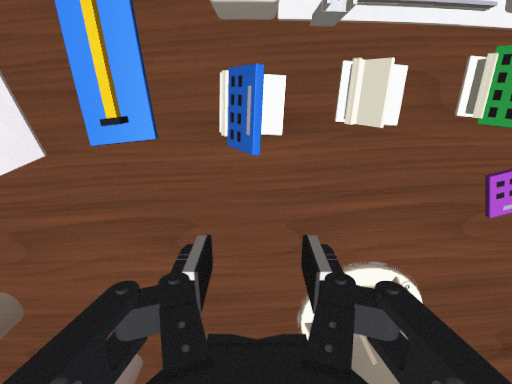

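The picture shows blue on its easel with its top edge at about (256,108) and the beam lying on the mat at about (105,60). The fits agree to about 3 mm, so blue comes next.

```bash
cat >> h.py <<'E'
def grasp(x,y,yaw,d,zc=68):
    R=down(yaw,TS*np.pi/6);z=-R.apply([0,0,1]);return np.array([x,y,zc])+d*z,R
TS=1 if down(0,.1).apply([0,0,1])[1]>0 else -1
E
python3 - <<'E'
from h import *
p,R=grasp(417.6,208,-.095,80);print(p,R.apply([0,0,1]),rel(p,R))
E
```

```text
[413.80571325 168.18036429 137.2820323 ] [ 0.04742858  0.49774545 -0.8660254 ] [1.212 0.412 2.922 4.991 0.093 0.385]
```

Emit:
drive_tool --plan '[{"x": 1.21,"y": 0.41,"z": 0,"ax": 2.5,"ay": 0.05,"az": 0.2,"hand": 45},{"x": 1.21,"y": 0.41,"z": 0.5,"ax": 5,"ay": 0.1,"az": 0.39,"hand": 45},{"x": 1.21,"y": 0.41,"z": 1,"ax": 5,"ay": 0.1,"az": 0.39,"hand": 45},{"x": 1.21,"y": 0.41,"z": 1.6,"ax": 5,"ay": 0.1,"az": 0.39,"hand": 45},{"x": 1.21,"y": 0.41,"z": 2.2,"ax": 5,"ay": 0.1,"az": 0.39,"hand": 45},{"x": 1.21,"y": 0.41,"z": 2.92,"ax": 5,"ay": 0.1,"az": 0.39,"hand": 45},{"x": 1.21,"y": 0.41,"z": 2.92,"ax": 5,"ay": 0.1,"az": 0.39,"hand": 45}]'

```text
clock: 9.6
eef_pos: [410.6, 167.6, 132.9]
tcp_rot: [-2.619, 0.009, -0.096]
contact_force: [0.5, 0.4, 0.7]
opening: 0.528
grasp_force: 0.0
```

```bash
python3 - <<'E'
from h import *
for d in(20,-10):
    p,R=grasp(417.6,208,-.095,d);print(rel(p,R))
E
```

```text
[ 0.072 -0.061  1.133  0.011  0.072 -0.053]
[ 0.076 -0.062  1.733  0.011  0.072 -0.053]
```

Emit:
drive_tool --plan '[{"x": 0,"y": 0,"z": 0.6,"ax": 0,"ay": 0,"az": 0,"hand": 45},{"x": 0,"y": 0,"z": 1.1,"ax": 0,"ay": 0,"az": 0,"hand": 45},{"x": 0,"y": 0,"z": 1.5,"ax": 0,"ay": 0,"az": 0,"hand": 45},{"x": 0,"y": 0,"z": 1.8,"ax": 0,"ay": 0,"az": 0,"hand": 45},{"x": 0,"y": 0,"z": 1.8,"ax": 0,"ay": 0,"az": 0,"hand": 45},{"x": 0,"y": 0,"z": 1.8,"ax": 0,"ay": 0,"az": 0,"hand": 45}]'

```text
clock: 10.2
eef_pos: [418.0, 213.3, 60.1]
tcp_rot: [-2.617, 0.0, -0.094]
contact_force: [-0.3, 0.0, 0.6]
opening: 0.527
grasp_force: 0.0
```

Emit:
drive_tool --plan '[{"x": 0,"y": 0,"z": 0,"ax": 0,"ay": 0,"az": 0,"hand": 4},{"x": 0,"y": 0,"z": 0,"ax": 0,"ay": 0,"az": 0,"hand": 4},{"x": 0,"y": 0,"z": 0,"ax": 0,"ay": 0,"az": 0,"hand": 4},{"x": 0,"y": 0,"z": 0,"ax": 0,"ay": 0,"az": 0,"hand": 4},{"x": 0,"y": 0,"z": 0,"ax": 0,"ay": 0,"az": 0,"hand": 4},{"x": 0,"y": 0,"z": 0,"ax": 0,"ay": 0,"az": 0,"hand": 4}]' --grip_force 40

```text
clock: 10.8
eef_pos: [418.0, 212.1, 60.0]
tcp_rot: [-2.618, -0.001, -0.096]
contact_force: [-0.2, -4.9, 6.4]
opening: 0.127
grasp_force: 40.2
```

Emit:
drive_tool --plan '[{"x": 0,"y": 0,"z": -0.2,"ax": 0,"ay": 0,"az": 0,"hand": 4},{"x": 0,"y": 0,"z": -0.6,"ax": 0,"ay": 0,"az": 0,"hand": 4},{"x": 0,"y": 0,"z": -1.2,"ax": 0,"ay": 0,"az": 0,"hand": 4},{"x": 0,"y": 0,"z": -1.8,"ax": 0,"ay": 0,"az": 0,"hand": 4},{"x": 0,"y": 0,"z": -2.4,"ax": 0,"ay": 0,"az": 0,"hand": 4},{"x": 0,"y": 0,"z": -2.4,"ax": 0,"ay": 0,"az": 0,"hand": 4},{"x": 0,"y": 0,"z": -2.4,"ax": 0,"ay": 0,"az": 0,"hand": 4}]'

```text
clock: 11.5
eef_pos: [412.0, 152.4, 163.7]
tcp_rot: [-2.618, -0.001, -0.097]
contact_force: [-0.4, -0.7, -1.7]
opening: 0.12
grasp_force: 39.1
```

```bash
python3 - <<'E'
from h import *
print(rel([615,27,175],down(-.056)))
E
```

```text
[ 4.284  1.712 -1.242 -4.997 -0.114 -0.376]
```

Emit:
drive_tool --plan '[{"x": 0.4,"y": 0.17,"z": -0.3,"ax": -1.2,"ay": -0.03,"az": -0.1,"hand": 4},{"x": 1.2,"y": 0.5,"z": -0.6,"ax": -2.5,"ay": -0.05,"az": -0.2,"hand": 4},{"x": 2.0,"y": 0.8,"z": -0.9,"ax": -3.8,"ay": -0.08,"az": -0.3,"hand": 4},{"x": 2.8,"y": 1.2,"z": -1.24,"ax": -5,"ay": -0.11,"az": -0.38,"hand": 4},{"x": 3.6,"y": 1.5,"z": -1.24,"ax": -5,"ay": -0.11,"az": -0.38,"hand": 4},{"x": 4.28,"y": 1.71,"z": -1.24,"ax": -5,"ay": -0.11,"az": -0.38,"hand": 4},{"x": 4.28,"y": 1.71,"z": -1.24,"ax": -5,"ay": -0.11,"az": -0.38,"hand": 4},{"x": 4.28,"y": 1.71,"z": -1.24,"ax": -5,"ay": -0.11,"az": -0.38,"hand": 4}]'

```text
clock: 12.3
eef_pos: [613.4, 28.4, 171.7]
tcp_rot: [-3.141, 0.006, -0.054]
contact_force: [-1.6, 0.8, -0.1]
opening: 0.127
grasp_force: 39.3
```

```bash
python3 - <<'E'
from h import *
print(st()[0],rel([615,27,175],down(-.056)),rel([615,27,60],down(-.056)))
c=imaging.camera_info("wrist");a=imaging.grab_frame("wrist");np.savez("w6.npz",**c)
b=imaging.grab_frame("scene")[110:290,190:350]
cv2.imwrite("pics/w6.png",np.hstack([cv2.resize(a,(480,360),interpolation=cv2.INTER_AREA),cv2.resize(b,(320,360))])[:,:,::-1])
E
```

```text
[613.3783245   28.41501874 171.656673  ] [ 0.034  0.026 -0.067 -0.002  0.053  0.015] [ 4.600e-02  2.700e-02  2.233e+00 -2.000e-03  5.300e-02  1.500e-02]
```

View pics/w6.png

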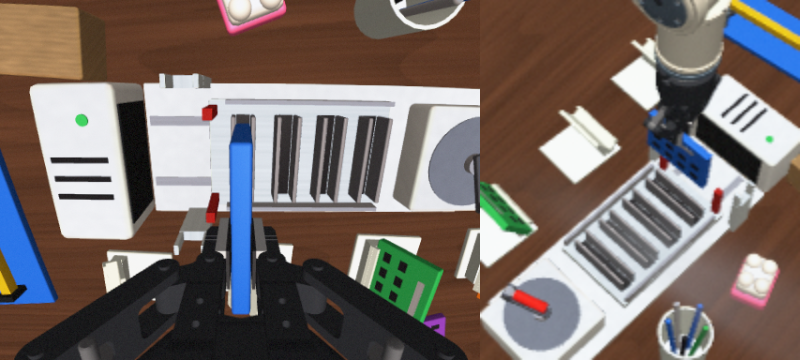

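Emit:
drive_tool --plan '[{"x": 0,"y": 0,"z": 0.6,"ax": 0,"ay": 0,"az": 0,"hand": 4},{"x": 0,"y": 0,"z": 1.1,"ax": 0,"ay": 0,"az": 0,"hand": 4},{"x": 0,"y": 0,"z": 1.4,"ax": 0,"ay": 0,"az": 0,"hand": 4},{"x": 0,"y": 0,"z": 1.6,"ax": 0,"ay": 0,"az": 0,"hand": 4},{"x": 0,"y": 0,"z": 1.75,"ax": 0,"ay": 0,"az": 0,"hand": 4},{"x": 0,"y": 0,"z": 1.85,"ax": 0,"ay": 0,"az": 0,"hand": 4},{"x": 0,"y": 0,"z": 1.9,"ax": 0,"ay": 0,"az": 0,"hand": 4},{"x": 0,"y": 0,"z": 1.9,"ax": 0,"ay": 0,"az": 0,"hand": 4}]'

```text
clock: 13.2
eef_pos: [614.7, 27.9, 79.2]
tcp_rot: [-3.142, 0.001, -0.054]
contact_force: [-0.7, 0.0, -1.5]
opening: 0.128
grasp_force: 39.3
```

Emit:
drive_tool --plan '[{"x": 0,"y": 0,"z": 0.1,"ax": 0,"ay": 0,"az": 0,"hand": 4},{"x": 0,"y": 0,"z": 0.2,"ax": 0,"ay": 0,"az": 0,"hand": 4},{"x": 0,"y": 0,"z": 0.28,"ax": 0,"ay": 0,"az": 0,"hand": 4},{"x": 0,"y": 0,"z": 0.34,"ax": 0,"ay": 0,"az": 0,"hand": 4},{"x": 0,"y": 0,"z": 0.38,"ax": 0,"ay": 0,"az": 0,"hand": 4},{"x": 0,"y": 0,"z": 0.38,"ax": 0,"ay": 0,"az": 0,"hand": 4}]'

```text
clock: 13.8
eef_pos: [614.4, 27.9, 61.5]
tcp_rot: [3.142, 0.002, -0.054]
contact_force: [-6.9, -1.5, 15.2]
opening: 0.129
grasp_force: 41.4
```

Emit:
drive_tool --plan '[{"x": 0,"y": 0,"z": 0,"ax": 0,"ay": 0,"az": 0,"hand": 30},{"x": 0,"y": 0,"z": 0,"ax": 0,"ay": 0,"az": 0,"hand": 30},{"x": 0,"y": 0,"z": 0,"ax": 0,"ay": 0,"az": 0,"hand": 30},{"x": 0,"y": 0,"z": -0.5,"ax": 0,"ay": 0,"az": 0,"hand": 30},{"x": 0,"y": 0,"z": -1.2,"ax": 0,"ay": 0,"az": 0,"hand": 30},{"x": 0,"y": 0,"z": -2,"ax": 0,"ay": 0,"az": 0,"hand": 30},{"x": 0,"y": 0,"z": -3,"ax": 0,"ay": 0,"az": 0,"hand": 30},{"x": 0,"y": 0,"z": -3,"ax": 0,"ay": 0,"az": 0,"hand": 30}]'

```text
clock: 14.6
eef_pos: [618.9, 28.1, 217.1]
tcp_rot: [-3.14, -0.01, -0.054]
contact_force: [-0.1, -0.6, 0.1]
opening: 0.351
grasp_force: 0.0
```

```bash
python3 - <<'E'
from h import *
p,R=grasp(432,-172.7,-.08,80);print(rel(p,R))
a=imaging.grab_frame("wrist")
cv2.imwrite("pics/w7.png",a[:,:,::-1])
E
```

```text
[-3.549  5.015  1.557  4.988 -0.027  0.263]
```

Emit:
drive_tool --plan '[{"x": -0.6,"y": 0.8,"z": 0,"ax": 0,"ay": 0,"az": 0.05,"hand": 45},{"x": -1.2,"y": 1.6,"z": 0,"ax": 1.2,"ay": 0,"az": 0.1,"hand": 45},{"x": -1.8,"y": 2.4,"z": 0,"ax": 2.4,"ay": 0,"az": 0.2,"hand": 45},{"x": -2.4,"y": 3.2,"z": 0.1,"ax": 3.7,"ay": 0,"az": 0.26,"hand": 45},{"x": -3,"y": 4.1,"z": 0.5,"ax": 5,"ay": 0,"az": 0.26,"hand": 45},{"x": -3.55,"y": 5,"z": 0.9,"ax": 5,"ay": 0,"az": 0.26,"hand": 45},{"x": -3.55,"y": 5,"z": 1.55,"ax": 5,"ay": 0,"az": 0.26,"hand": 45},{"x": -3.55,"y": 5,"z": 1.55,"ax": 5,"ay": 0,"az": 0.26,"hand": 45}]'

```text
clock: 15.45
eef_pos: [419.4, -212.7, 127.6]
tcp_rot: [-2.614, 0.016, -0.085]
contact_force: [0.3, -0.3, 0.2]
opening: 0.528
grasp_force: 0.0
```

```bash
python3 - <<'E'
from h import *
p,R=grasp(432,-172.7,-.08,80);print(rel(p,R),st()[0])
p,R=grasp(432,-172.7,-.08,-10);print(rel(p,R))
a=imaging.grab_frame("scene")[110:290,190:350];b=cv2.imread("pics/w7.png")[:,:,::-1]
cv2.imwrite("pics/w8.png",np.hstack([cv2.resize(b,(480,360),interpolation=cv2.INTER_AREA),cv2.resize(a,(320,360))])[:,:,::-1])
E
```

```text
[ 0.183 -0.115 -0.161 -0.039  0.108 -0.115] [ 419.43522372 -212.68956121  127.5558766 ]
[ 0.204 -0.108  1.638 -0.039  0.108 -0.115]
```

View pics/w8.png

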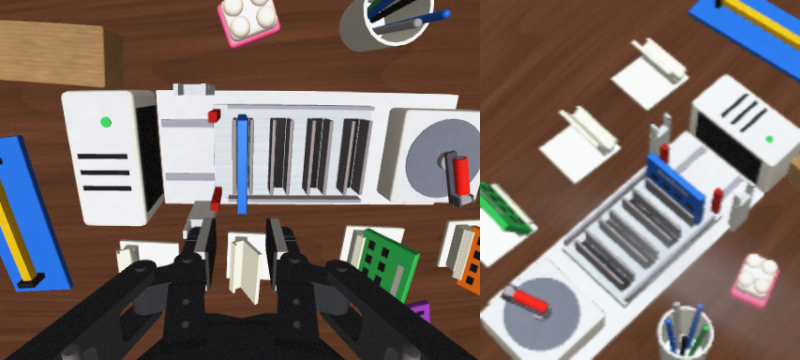

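Blue stands in slot 4 and the beam lies on the mat. I'll let the arm settle, then correct before the green grasp.

Emit:
drive_tool --plan '[{"x": 0,"y": 0,"z": 0,"ax": 0,"ay": 0,"az": 0,"hand": 45},{"x": 0,"y": 0,"z": 0,"ax": 0,"ay": 0,"az": 0,"hand": 45},{"x": 0,"y": 0,"z": 0,"ax": 0,"ay": 0,"az": 0,"hand": 45}]'

```text
clock: 15.8
eef_pos: [424.8, -211.5, 133.8]
tcp_rot: [-2.619, 0.007, -0.079]
contact_force: [0.6, -0.6, 0.8]
opening: 0.527
grasp_force: 0.0
```

```bash
python3 - <<'E'
from h import *
print(st()[0],rel(*grasp(432,-172.7,-.08,80)),rel(*grasp(432,-172.7,-.08,-10)))
E
```

```text
[ 424.80553627 -211.46816796  133.78590436] [ 0.081 -0.022 -0.069  0.012  0.061 -0.02 ] [ 0.093 -0.024  1.731  0.012  0.061 -0.02 ]
```

Emit:
drive_tool --plan '[{"x": 0.09,"y": -0.02,"z": 0.5,"ax": 0,"ay": 0.05,"az": 0,"hand": 45},{"x": 0.09,"y": -0.02,"z": 1.0,"ax": 0,"ay": 0.05,"az": 0,"hand": 45},{"x": 0.09,"y": -0.02,"z": 1.4,"ax": 0,"ay": 0.05,"az": 0,"hand": 45},{"x": 0.09,"y": -0.02,"z": 1.73,"ax": 0,"ay": 0.05,"az": 0,"hand": 45},{"x": 0.09,"y": -0.02,"z": 1.73,"ax": 0,"ay": 0.05,"az": 0,"hand": 45},{"x": 0.09,"y": -0.02,"z": 1.73,"ax": 0,"ay": 0.05,"az": 0,"hand": 45}]'

```text
clock: 16.4
eef_pos: [431.8, -168.3, 59.1]
tcp_rot: [-2.619, 0.003, -0.082]
contact_force: [0.5, 0.6, -1.3]
opening: 0.528
grasp_force: 0.0
```

Emit:
drive_tool --plan '[{"x": 0,"y": 0,"z": 0,"ax": 0,"ay": 0,"az": 0,"hand": 4},{"x": 0,"y": 0,"z": 0,"ax": 0,"ay": 0,"az": 0,"hand": 4},{"x": 0,"y": 0,"z": 0,"ax": 0,"ay": 0,"az": 0,"hand": 4},{"x": 0,"y": 0,"z": 0,"ax": 0,"ay": 0,"az": 0,"hand": 4},{"x": 0,"y": 0,"z": 0,"ax": 0,"ay": 0,"az": 0,"hand": 4},{"x": 0,"y": 0,"z": 0,"ax": 0,"ay": 0,"az": 0,"hand": 4}]' --grip_force 40

```text
clock: 17.0
eef_pos: [431.8, -168.7, 59.3]
tcp_rot: [-2.618, 0.003, -0.084]
contact_force: [0.0, -0.1, 6.0]
opening: 0.126
grasp_force: 39.2
```

Emit:
drive_tool --plan '[{"x": 0,"y": 0,"z": -0.2,"ax": 0,"ay": 0,"az": 0,"hand": 4},{"x": 0,"y": 0,"z": -0.6,"ax": 0,"ay": 0,"az": 0,"hand": 4},{"x": 0,"y": 0,"z": -1.2,"ax": 0,"ay": 0,"az": 0,"hand": 4},{"x": 0,"y": 0,"z": -1.8,"ax": 0,"ay": 0,"az": 0,"hand": 4},{"x": 0,"y": 0,"z": -2.4,"ax": 0,"ay": 0,"az": 0,"hand": 4},{"x": 0,"y": 0,"z": -2.4,"ax": 0,"ay": 0,"az": 0,"hand": 4},{"x": 0,"y": 0,"z": -2.4,"ax": 0,"ay": 0,"az": 0,"hand": 4},{"x": 0,"y": 0,"z": -2.4,"ax": 0,"ay": 0,"az": 0,"hand": 4}]'

```text
clock: 17.8
eef_pos: [425.9, -227.5, 161.6]
tcp_rot: [-2.617, 0.005, -0.083]
contact_force: [0.1, 1.3, -0.7]
opening: 0.129
grasp_force: 39.4
```

```bash
python3 - <<'E'
from h import *
print(rel([610,-73,175],down(-.056)),rel([612.5,-23,175],down(-.056)))
E
```

```text
[ 3.411 -3.073  1.447 -5.008 -0.021 -0.264] [ 3.378 -3.94   1.948 -5.008 -0.021 -0.264]
```

Emit:
drive_tool --plan '[{"x": 0.5,"y": -0.45,"z": 0.2,"ax": -1.2,"ay": 0,"az": -0.06,"hand": 4},{"x": 1.1,"y": -1.0,"z": 0.4,"ax": -2.5,"ay": 0,"az": -0.13,"hand": 4},{"x": 1.8,"y": -1.6,"z": 0.7,"ax": -3.8,"ay": 0,"az": -0.2,"hand": 4},{"x": 2.5,"y": -2.2,"z": 1.0,"ax": -5,"ay": -0.02,"az": -0.26,"hand": 4},{"x": 3.1,"y": -2.8,"z": 1.3,"ax": -5,"ay": -0.02,"az": -0.26,"hand": 4},{"x": 3.41,"y": -3.07,"z": 1.45,"ax": -5,"ay": -0.02,"az": -0.26,"hand": 4},{"x": 3.41,"y": -3.07,"z": 1.45,"ax": -5,"ay": -0.02,"az": -0.26,"hand": 4},{"x": 3.41,"y": -3.07,"z": 1.45,"ax": -5,"ay": -0.02,"az": -0.26,"hand": 4}]'

```text
clock: 18.6
eef_pos: [609.3, -73.0, 174.0]
tcp_rot: [3.142, 0.002, -0.055]
contact_force: [-0.9, 0.4, -0.8]
opening: 0.131
grasp_force: 39.5
```

Emit:
drive_tool --plan '[{"x": 0,"y": 0,"z": 0,"ax": 0,"ay": 0,"az": 0,"hand": 4},{"x": 0,"y": 0,"z": 0,"ax": 0,"ay": 0,"az": 0,"hand": 4},{"x": 0,"y": 0,"z": 0,"ax": 0,"ay": 0,"az": 0,"hand": 4}]'

```text
clock: 18.9
eef_pos: [609.9, -74.7, 175.5]
tcp_rot: [3.142, -0.001, -0.058]
contact_force: [-0.6, 0.0, -0.7]
opening: 0.129
grasp_force: 39.5
```

```bash
python3 - <<'E'
from h import *
print(st()[0],rel([610,-73,80],down(-.056)))
c=imaging.camera_info("wrist");a=imaging.grab_frame("wrist")
cv2.imwrite("pics/w9.png",a[:,:,::-1])
np.savez("w9.npz",**c)
# blue in slot 4: top face
h=cv2.cvtColor(a,cv2.COLOR_RGB2HSV);m=cv2.inRange(h,(100,90,60),(125,255,255))
q=proj(c,[[615,27,110],[670,24,110],[560,30,110]]);print(q)
for u,v in q[1:]:
    s=m[int(v)-40:int(v)+40,int(q[0][0])-8:int(q[0][0])+8];ys,xs=np.nonzero(s);
    if len(ys):
        vv=[int(v)-40+ys.min(),int(v)-40+ys.max()];print(vv,[onz(c,(q[0][0],k),110).round(1) for k in vv])
E
```

```text
[609.93784678 -74.71406789 175.53375817] [-3.000e-03 -3.400e-02  1.911e+00  1.000e-03 -9.000e-03 -1.900e-02]
[[146.06436755 188.90618575]
 [138.37153996 127.70845855]
 [153.23620423 242.57046304]]
[np.int64(124), np.int64(166)] [array([672.6,  16.8, 110. ]), array([636.3,  23.2, 110. ])]
[np.int64(202), np.int64(242)] [array([602.3,  29.3, 110. ]), array([561.,  37., 110.])]
```

Emit:
drive_tool --plan '[{"x": 0,"y": -0.035,"z": 0.6,"ax": 0,"ay": 0,"az": 0,"hand": 4},{"x": 0,"y": -0.035,"z": 1.1,"ax": 0,"ay": 0,"az": 0,"hand": 4},{"x": 0,"y": -0.035,"z": 1.4,"ax": 0,"ay": 0,"az": 0,"hand": 4},{"x": 0,"y": -0.035,"z": 1.6,"ax": 0,"ay": 0,"az": 0,"hand": 4},{"x": 0,"y": -0.035,"z": 1.75,"ax": 0,"ay": 0,"az": 0,"hand": 4},{"x": 0,"y": -0.035,"z": 1.85,"ax": 0,"ay": 0,"az": 0,"hand": 4},{"x": 0,"y": -0.035,"z": 1.91,"ax": 0,"ay": 0,"az": 0,"hand": 4},{"x": 0,"y": -0.035,"z": 1.91,"ax": 0,"ay": 0,"az": 0,"hand": 4}]'

```text
clock: 19.75
eef_pos: [611.0, -72.1, 80.2]
tcp_rot: [3.141, -0.002, -0.056]
contact_force: [0.2, -0.2, -1.3]
opening: 0.132
grasp_force: 39.5
```

Emit:
drive_tool --plan '[{"x": 0,"y": 0,"z": 0.1,"ax": 0,"ay": 0,"az": 0,"hand": 4},{"x": 0,"y": 0,"z": 0.2,"ax": 0,"ay": 0,"az": 0,"hand": 4},{"x": 0,"y": 0,"z": 0.28,"ax": 0,"ay": 0,"az": 0,"hand": 4},{"x": 0,"y": 0,"z": 0.33,"ax": 0,"ay": 0,"az": 0,"hand": 4},{"x": 0,"y": 0,"z": 0.37,"ax": 0,"ay": 0,"az": 0,"hand": 4},{"x": 0,"y": 0,"z": 0.37,"ax": 0,"ay": 0,"az": 0,"hand": 4}]'

```text
clock: 20.35
eef_pos: [611.3, -71.9, 61.9]
tcp_rot: [-3.141, -0.002, -0.057]
contact_force: [0.6, -0.4, 3.4]
opening: 0.125
grasp_force: 40.2
```

Touching the slot floor now, so I release, rise and head for orange.

Emit:
drive_tool --plan '[{"x": 0,"y": 0,"z": 0.02,"ax": 0,"ay": 0,"az": 0,"hand": 30},{"x": 0,"y": 0,"z": 0.02,"ax": 0,"ay": 0,"az": 0,"hand": 30},{"x": 0,"y": 0,"z": 0,"ax": 0,"ay": 0,"az": 0,"hand": 30},{"x": 0,"y": 0,"z": -0.5,"ax": 0,"ay": 0,"az": 0,"hand": 30},{"x": 0,"y": 0,"z": -1.2,"ax": 0,"ay": 0,"az": 0,"hand": 30},{"x": 0,"y": 0,"z": -2,"ax": 0,"ay": 0,"az": 0,"hand": 30},{"x": 0,"y": 0,"z": -3,"ax": 0,"ay": 0,"az": 0,"hand": 30},{"x": 0,"y": 0,"z": -3,"ax": 0,"ay": 0,"az": 0,"hand": 30}]'

```text
clock: 21.15
eef_pos: [614.7, -72.5, 218.9]
tcp_rot: [3.141, -0.012, -0.057]
contact_force: [0.8, -0.0, -0.1]
opening: 0.353
grasp_force: 0.0
```

```bash
python3 - <<'E'
from h import *
print(rel(*grasp(428,-351,-.02,80),p0=np.array([611,-72.5,211]),R0=down(-.057)))
E
```

```text
[-3.307  6.569  1.474  4.999 -0.092 -0.345]
```

Emit:
drive_tool --plan '[{"x": -0.5,"y": 0.8,"z": 0,"ax": 0,"ay": 0,"az": 0,"hand": 45},{"x": -1.0,"y": 1.6,"z": 0,"ax": 0,"ay": 0,"az": -0.1,"hand": 45},{"x": -1.5,"y": 2.5,"z": 0,"ax": 1,"ay": 0,"az": -0.2,"hand": 45},{"x": -2,"y": 3.4,"z": 0,"ax": 2.3,"ay": -0.05,"az": -0.3,"hand": 45},{"x": -2.4,"y": 4.2,"z": 0.2,"ax": 3.6,"ay": -0.09,"az": -0.35,"hand": 45},{"x": -2.8,"y": 5,"z": 0.5,"ax": 5,"ay": -0.09,"az": -0.35,"hand": 45},{"x": -3.1,"y": 5.8,"z": 1,"ax": 5,"ay": -0.09,"az": -0.35,"hand": 45},{"x": -3.3,"y": 6.57,"z": 1.47,"ax": 5,"ay": -0.09,"az": -0.35,"hand": 45}]'

```text
clock: 21.95
eef_pos: [425.1, -393.3, 135.6]
tcp_rot: [-2.617, -0.001, -0.022]
contact_force: [-0.6, 0.4, 0.2]
opening: 0.525
grasp_force: 0.0
```

Emit:
drive_tool --plan '[{"x": 0,"y": 0,"z": 0,"ax": 0,"ay": 0,"az": 0,"hand": 45},{"x": 0,"y": 0,"z": 0,"ax": 0,"ay": 0,"az": 0,"hand": 45},{"x": 0,"y": 0,"z": 0,"ax": 0,"ay": 0,"az": 0,"hand": 45},{"x": 0,"y": 0,"z": 0,"ax": 0,"ay": 0,"az": 0,"hand": 45}]'

```text
clock: 22.35
eef_pos: [428.3, -389.7, 138.9]
tcp_rot: [-2.619, -0.003, -0.018]
contact_force: [-0.2, 0.9, 0.6]
opening: 0.533
grasp_force: 0.0
```

```bash
python3 - <<'E'
from h import *
print(st()[0],rel(*grasp(428,-351,-.02,80)),rel(*grasp(428,-351,-.02,-10)))
E
```

```text
[ 428.30347527 -389.70508746  138.91087781] [-0.022  0.039  0.015  0.009 -0.01   0.033] [-0.024  0.037  1.815  0.009 -0.01   0.033]
```

Emit:
drive_tool --plan '[{"x": 0,"y": 0.02,"z": 0.5,"ax": 0,"ay": 0,"az": 0,"hand": 45},{"x": 0,"y": 0.02,"z": 1.0,"ax": 0,"ay": 0,"az": 0,"hand": 45},{"x": 0,"y": 0.02,"z": 1.5,"ax": 0,"ay": 0,"az": 0,"hand": 45},{"x": 0,"y": 0.02,"z": 1.8,"ax": 0,"ay": 0,"az": 0,"hand": 45},{"x": 0,"y": 0.02,"z": 1.8,"ax": 0,"ay": 0,"az": 0,"hand": 45},{"x": 0,"y": 0.02,"z": 1.8,"ax": 0,"ay": 0,"az": 0,"hand": 45}]'

```text
clock: 22.95
eef_pos: [429.1, -346.8, 60.3]
tcp_rot: [-2.619, -0.002, -0.018]
contact_force: [-0.1, -0.2, 0.1]
opening: 0.526
grasp_force: 0.0
```

Emit:
drive_tool --plan '[{"x": 0,"y": 0,"z": 0,"ax": 0,"ay": 0,"az": 0,"hand": 4},{"x": 0,"y": 0,"z": 0,"ax": 0,"ay": 0,"az": 0,"hand": 4},{"x": 0,"y": 0,"z": 0,"ax": 0,"ay": 0,"az": 0,"hand": 4},{"x": 0,"y": 0,"z": 0,"ax": 0,"ay": 0,"az": 0,"hand": 4},{"x": 0,"y": 0,"z": 0,"ax": 0,"ay": 0,"az": 0,"hand": 4},{"x": 0,"y": 0,"z": 0,"ax": 0,"ay": 0,"az": 0,"hand": 4}]' --grip_force 40

```text
clock: 23.55
eef_pos: [428.9, -347.7, 60.2]
tcp_rot: [-2.62, -0.003, -0.02]
contact_force: [-0.6, -4.3, 5.8]
opening: 0.125
grasp_force: 40.8
```

Emit:
drive_tool --plan '[{"x": 0,"y": 0,"z": -0.2,"ax": 0,"ay": 0,"az": 0,"hand": 4},{"x": 0,"y": 0,"z": -0.6,"ax": 0,"ay": 0,"az": 0,"hand": 4},{"x": 0,"y": 0,"z": -1.2,"ax": 0,"ay": 0,"az": 0,"hand": 4},{"x": 0,"y": 0,"z": -1.8,"ax": 0,"ay": 0,"az": 0,"hand": 4},{"x": 0,"y": 0,"z": -2.4,"ax": 0,"ay": 0,"az": 0,"hand": 4},{"x": 0,"y": 0,"z": -2.4,"ax": 0,"ay": 0,"az": 0,"hand": 4},{"x": 0,"y": 0,"z": -2.4,"ax": 0,"ay": 0,"az": 0,"hand": 4},{"x": 0,"y": 0,"z": -2.4,"ax": 0,"ay": 0,"az": 0,"hand": 4}]'

```text
clock: 24.35
eef_pos: [426.5, -405.3, 162.2]
tcp_rot: [-2.616, -0.0, -0.019]
contact_force: [0.0, 0.5, -0.9]
opening: 0.124
grasp_force: 39.8
```

```bash
python3 - <<'E'
from h import *
print(rel([607.5,-122.5,175],down(-.056)))
E
```

```text
[ 3.513 -5.081  2.65  -5.017  0.092  0.346]
```

Emit:
drive_tool --plan '[{"x": 0.4,"y": -0.5,"z": 0.25,"ax": -1.2,"ay": 0.02,"az": 0.1,"hand": 4},{"x": 0.9,"y": -1.2,"z": 0.6,"ax": -2.5,"ay": 0.05,"az": 0.2,"hand": 4},{"x": 1.4,"y": -1.9,"z": 1,"ax": -3.8,"ay": 0.07,"az": 0.3,"hand": 4},{"x": 1.9,"y": -2.7,"z": 1.4,"ax": -5,"ay": 0.09,"az": 0.35,"hand": 4},{"x": 2.4,"y": -3.5,"z": 1.8,"ax": -5,"ay": 0.09,"az": 0.35,"hand": 4},{"x": 3,"y": -4.3,"z": 2.25,"ax": -5,"ay": 0.09,"az": 0.35,"hand": 4},{"x": 3.51,"y": -5.08,"z": 2.65,"ax": -5,"ay": 0.09,"az": 0.35,"hand": 4},{"x": 3.51,"y": -5.08,"z": 2.65,"ax": -5,"ay": 0.09,"az": 0.35,"hand": 4}]'

```text
clock: 25.15
eef_pos: [609.3, -118.3, 174.7]
tcp_rot: [-3.14, -0.0, -0.052]
contact_force: [0.1, -0.2, -1.9]
opening: 0.12
grasp_force: 39.8
```

Emit:
drive_tool --plan '[{"x": 0,"y": 0,"z": 0,"ax": 0,"ay": 0,"az": 0,"hand": 4},{"x": 0,"y": 0,"z": 0,"ax": 0,"ay": 0,"az": 0,"hand": 4},{"x": 0,"y": 0,"z": 0,"ax": 0,"ay": 0,"az": 0,"hand": 4},{"x": 0,"y": 0,"z": 0,"ax": 0,"ay": 0,"az": 0,"hand": 4}]'

```text
clock: 25.55
eef_pos: [607.2, -125.0, 175.6]
tcp_rot: [3.141, -0.001, -0.058]
contact_force: [-0.6, 0.4, -1.0]
opening: 0.13
grasp_force: 39.8
```

```bash
python3 - <<'E'
from h import *
print(st()[0],rel([607.5,-122.2,80],down(-.056)))
c=imaging.camera_info("wrist");a=imaging.grab_frame("wrist")
cv2.imwrite("pics/w10.png",cv2.resize(a,(800,600))[:,:,::-1]);np.savez("w10.npz",**c)
E
```

```text
[ 607.15604925 -125.03240584  175.64009046] [ 2.000e-03 -5.700e-02  1.913e+00  1.000e-03 -5.000e-03 -2.200e-02]
```

View pics/w10.png

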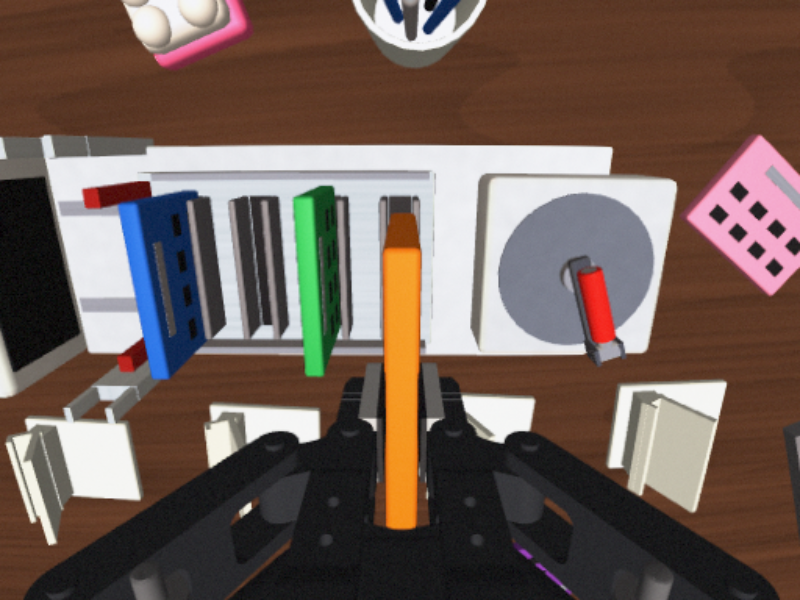

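Emit:
drive_tool --plan '[{"x": 0,"y": -0.05,"z": 0.6,"ax": 0,"ay": 0,"az": 0,"hand": 4},{"x": 0,"y": -0.05,"z": 1.1,"ax": 0,"ay": 0,"az": 0,"hand": 4},{"x": 0,"y": -0.05,"z": 1.4,"ax": 0,"ay": 0,"az": 0,"hand": 4},{"x": 0,"y": -0.05,"z": 1.6,"ax": 0,"ay": 0,"az": 0,"hand": 4},{"x": 0,"y": -0.05,"z": 1.75,"ax": 0,"ay": 0,"az": 0,"hand": 4},{"x": 0,"y": -0.05,"z": 1.85,"ax": 0,"ay": 0,"az": 0,"hand": 4},{"x": 0,"y": -0.05,"z": 1.91,"ax": 0,"ay": 0,"az": 0,"hand": 4},{"x": 0,"y": -0.05,"z": 1.91,"ax": 0,"ay": 0,"az": 0,"hand": 4}]'

```text
clock: 26.4
eef_pos: [608.4, -121.2, 80.5]
tcp_rot: [3.141, -0.001, -0.056]
contact_force: [-0.3, 0.7, -2.5]
opening: 0.128
grasp_force: 39.8
```

```bash
python3 - <<'E'
from h import *
c=dict(np.load("w10.npz"));k=.64
P=lambda u,v,z:onz(c,(u*k,v*k),z).round(1)
im=cv2.resize(cv2.imread("pics/w10.png"),(512,384),interpolation=cv2.INTER_AREA)
print("slot1",P(399,197,60))
print("gearbox",[P(*q,55) for q in [(486,178),(675,181),(650,352),(480,350)]])
for z in(56,60,64): print("disc",z,P(576,271,z))
print("disc l,r,t,b",P(499,271,57),P(654,271,57),P(576,193,57),P(576,346,57))
print("knuckle",P(604,350,83),"free end top",P(590,268,91),"sleeve base",P(602,338,91),"hub",P(573,277,71))
E
```

```text
slot1 [ 657.4 -125.8   60. ]
gearbox [array([ 666. , -183.6,   55. ]), array([ 658.1, -310.9,   55. ]), array([ 532.5, -308.4,   55. ]), array([ 542.2, -179.3,   55. ])]
disc 56 [ 599.5 -246.8   56. ]
disc 60 [ 600.6 -245.2   60. ]
disc 64 [ 601.8 -243.6   64. ]
disc l,r,t,b [ 602.8 -192.3   57. ] [ 596.7 -302.4   57. ] [ 653.5 -243.1   57. ] [ 542.  -250.3   57. ]
knuckle [ 550.4 -259.2   83. ] free end top [ 611.1 -241.6   91. ] sleeve base [ 563.2 -253.3   91. ] hub [ 599.8 -239.1   71. ]
```

Emit:
drive_tool --plan '[{"x": 0,"y": 0.02,"z": 0.1,"ax": 0,"ay": 0,"az": 0,"hand": 4},{"x": 0,"y": 0.02,"z": 0.2,"ax": 0,"ay": 0,"az": 0,"hand": 4},{"x": 0,"y": 0.02,"z": 0.28,"ax": 0,"ay": 0,"az": 0,"hand": 4},{"x": 0,"y": 0.02,"z": 0.33,"ax": 0,"ay": 0,"az": 0,"hand": 4},{"x": 0,"y": 0.02,"z": 0.37,"ax": 0,"ay": 0,"az": 0,"hand": 4},{"x": 0,"y": 0.02,"z": 0.38,"ax": 0,"ay": 0,"az": 0,"hand": 4}]'

```text
clock: 27.0
eef_pos: [608.2, -122.3, 62.2]
tcp_rot: [3.141, -0.001, -0.056]
contact_force: [-5.1, -0.0, 11.9]
opening: 0.124
grasp_force: 41.5
```

Emit:
drive_tool --plan '[{"x": 0,"y": 0,"z": 0,"ax": 0,"ay": 0,"az": 0,"hand": 30},{"x": 0,"y": 0,"z": 0,"ax": 0,"ay": 0,"az": 0,"hand": 30},{"x": 0,"y": 0,"z": 0,"ax": 0,"ay": 0,"az": 0,"hand": 30},{"x": 0,"y": 0,"z": -0.5,"ax": 0,"ay": 0,"az": 0,"hand": 30},{"x": 0,"y": 0,"z": -1.2,"ax": 0,"ay": 0,"az": 0,"hand": 30},{"x": 0,"y": 0,"z": -2,"ax": 0,"ay": 0,"az": 0,"hand": 30},{"x": 0,"y": 0,"z": -2.6,"ax": 0,"ay": 0,"az": 0,"hand": 40},{"x": 0,"y": 0,"z": -2.6,"ax": 0,"ay": 0,"az": 0,"hand": 40}]'

```text
clock: 27.8
eef_pos: [611.0, -122.8, 196.3]
tcp_rot: [3.14, -0.009, -0.057]
contact_force: [0.9, -0.5, 0.2]
opening: 0.466
grasp_force: 0.0
```

```bash
python3 - <<'E'
from h import *
print(rel([591.7,-249,130],down(.239),np.array([608,-122.3,192]),down(-.056)))
E
```

```text
[-0.184  2.548  1.24   0.     0.    -2.817]
```

Emit:
drive_tool --plan '[{"x": -0.1,"y": 0.8,"z": 0,"ax": 0,"ay": 0,"az": -1,"hand": 40},{"x": -0.1,"y": 1.6,"z": 0.2,"ax": 0,"ay": 0,"az": -2,"hand": 40},{"x": -0.18,"y": 2.55,"z": 0.7,"ax": 0,"ay": 0,"az": -2.8,"hand": 40},{"x": -0.18,"y": 2.55,"z": 1.2,"ax": 0,"ay": 0,"az": -2.8,"hand": 40},{"x": -0.18,"y": 2.55,"z": 1.24,"ax": 0,"ay": 0,"az": -2.8,"hand": 40},{"x": -0.18,"y": 2.55,"z": 1.24,"ax": 0,"ay": 0,"az": -2.8,"hand": 40},{"x": -0.18,"y": 2.55,"z": 1.24,"ax": 0,"ay": 0,"az": -2.8,"hand": 40},{"x": -0.18,"y": 2.55,"z": 1.24,"ax": 0,"ay": 0,"az": -2.8,"hand": 40}]'

```text
clock: 28.6
eef_pos: [593.0, -248.4, 130.8]
tcp_rot: [3.14, -0.003, 0.238]
contact_force: [0.6, 1.0, -0.5]
opening: 0.468
grasp_force: 0.0
```

```bash
python3 - <<'E'
from h import *
p,R=st();print(p,rel([591.7,-249,50],down(.239)))
b=imaging.grab_frame("top")[100:220,190:390]
cv2.imwrite("pics/t11.png",cv2.resize(b,(800,480),interpolation=cv2.INTER_CUBIC)[:,:,::-1])
E
```

```text
[ 593.04957906 -248.39712519  130.7629593 ] [-0.034  0.003  1.615  0.015 -0.027 -0.011]
```

View pics/t11.png

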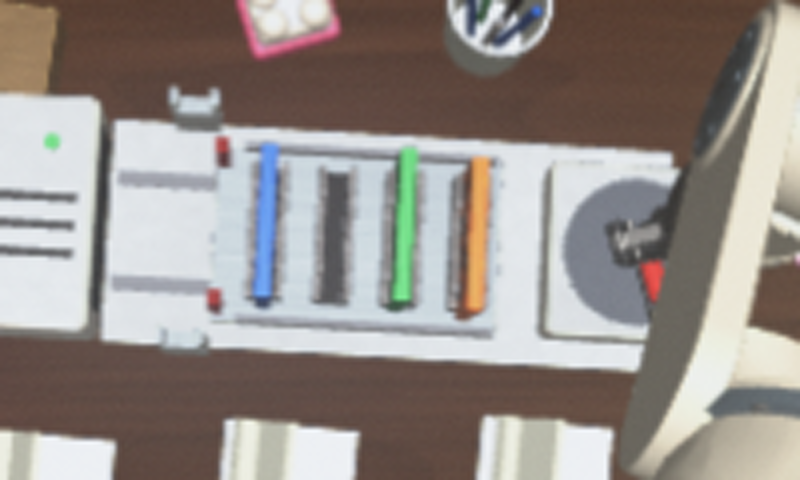

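All three cassettes stand in slots 4, 2 and 1. Next is the handle.

Emit:
drive_tool --plan '[{"x": -0.02,"y": 0,"z": 0.5,"ax": 0,"ay": 0,"az": 0,"hand": 40},{"x": -0.02,"y": 0,"z": 1.0,"ax": 0,"ay": 0,"az": 0,"hand": 40},{"x": -0.02,"y": 0,"z": 1.3,"ax": 0,"ay": 0,"az": 0,"hand": 40},{"x": -0.02,"y": 0,"z": 1.5,"ax": 0,"ay": 0,"az": 0,"hand": 40},{"x": -0.02,"y": 0,"z": 1.6,"ax": 0,"ay": 0,"az": 0,"hand": 40},{"x": -0.02,"y": 0,"z": 1.6,"ax": 0,"ay": 0,"az": 0,"hand": 40}]'

```text
clock: 29.25
eef_pos: [591.2, -249.2, 49.3]
tcp_rot: [3.141, -0.001, 0.237]
contact_force: [0.2, -0.2, -0.2]
opening: 0.468
grasp_force: 0.0
```

Emit:
drive_tool --plan '[{"x": 0,"y": 0,"z": 0,"ax": 0,"ay": 0,"az": 0,"hand": 8},{"x": 0,"y": 0,"z": 0,"ax": 0,"ay": 0,"az": 0,"hand": 8},{"x": 0,"y": 0,"z": 0,"ax": 0,"ay": 0,"az": 0,"hand": 8},{"x": 0,"y": 0,"z": 0,"ax": 0,"ay": 0,"az": 0,"hand": 8},{"x": 0,"y": 0,"z": 0,"ax": 0,"ay": 0,"az": 0,"hand": 8},{"x": 0,"y": 0,"z": 0,"ax": 0,"ay": 0,"az": 0,"hand": 8}]' --grip_force 25

```text
clock: 29.85
eef_pos: [591.7, -249.5, 49.9]
tcp_rot: [3.14, -0.002, 0.237]
contact_force: [1.2, -0.9, 3.2]
opening: 0.142
grasp_force: 23.1
```

```bash
python3 - <<'E'
from h import *
p,R=st();print(p)
for t in (8,16,24,32,40,50,60):
    a=np.radians(t);r0=np.array([42,83-p[2]]);x=r0[0]*np.cos(a)+r0[1]*np.sin(a);z=-r0[0]*np.sin(a)+r0[1]*np.cos(a)
    print(t,np.round([(x-r0[0])/50,(z-r0[1])/50,t/6],2))
E
```

```text
[ 591.71196576 -249.52744764   49.89377192]
8 [ 0.08 -0.12  1.33]
16 [ 0.15 -0.26  2.67]
24 [ 0.2 -0.4  4. ]
32 [ 0.22 -0.55  5.33]
40 [ 0.23 -0.69  6.67]
50 [ 0.21 -0.88  8.33]
60 [ 0.15 -1.06 10.  ]
```

Emit:
drive_tool --plan '[{"x": 0,"y": 0,"z": 0,"ax": 0,"ay": 0,"az": 0,"hand": 35},{"x": 0,"y": 0,"z": 0,"ax": 0,"ay": 0,"az": 0,"hand": 35},{"x": 0,"y": 0,"z": 0.06,"ax": 0,"ay": 0,"az": 0,"hand": 35},{"x": 0,"y": 0,"z": 0.12,"ax": 0,"ay": 0,"az": 0,"hand": 35},{"x": 0,"y": 0,"z": 0.12,"ax": 0,"ay": 0,"az": 0,"hand": 35}]'

```text
clock: 30.35
eef_pos: [590.5, -249.0, 42.6]
tcp_rot: [-3.141, -0.0, 0.237]
contact_force: [-0.8, 0.4, -0.8]
opening: 0.407
grasp_force: 0.0
```

Emit:
drive_tool --plan '[{"x": 0,"y": 0,"z": 0,"ax": 0,"ay": 0,"az": 0,"hand": 8},{"x": 0,"y": 0,"z": 0,"ax": 0,"ay": 0,"az": 0,"hand": 8},{"x": 0,"y": 0,"z": 0,"ax": 0,"ay": 0,"az": 0,"hand": 8},{"x": 0,"y": 0,"z": 0,"ax": 0,"ay": 0,"az": 0,"hand": 8},{"x": 0,"y": 0,"z": 0,"ax": 0,"ay": 0,"az": 0,"hand": 8},{"x": 0,"y": 0,"z": 0,"ax": 0,"ay": 0,"az": 0,"hand": 8}]' --grip_force 30

```text
clock: 30.95
eef_pos: [591.1, -249.4, 43.4]
tcp_rot: [3.141, -0.001, 0.237]
contact_force: [-0.9, -1.7, -2.1]
opening: 0.173
grasp_force: 30.3
```

Emit:
drive_tool --plan '[{"x": 0.1,"y": 0,"z": -0.12,"ax": 0,"ay": 1.33,"az": 0,"hand": 8},{"x": 0.19,"y": 0,"z": -0.26,"ax": 0,"ay": 2.67,"az": 0,"hand": 8},{"x": 0.25,"y": 0,"z": -0.4,"ax": 0,"ay": 4,"az": 0,"hand": 8},{"x": 0.3,"y": 0,"z": -0.56,"ax": 0,"ay": 5.33,"az": 0,"hand": 8},{"x": 0.32,"y": 0,"z": -0.71,"ax": 0,"ay": 6.67,"az": 0,"hand": 8},{"x": 0.32,"y": 0,"z": -0.87,"ax": 0,"ay": 8,"az": 0,"hand": 8},{"x": 0.3,"y": 0,"z": -0.99,"ax": 0,"ay": 9,"az": 0,"hand": 8},{"x": 0.28,"y": 0,"z": -1.1,"ax": 0,"ay": 10,"az": 0,"hand": 8}]'

```text
clock: 31.75
eef_pos: [603.5, -243.5, 92.8]
tcp_rot: [-3.113, -0.819, 0.23]
contact_force: [-3.0, -0.4, -13.4]
opening: 0.168
grasp_force: 29.4
```

```bash
python3 - <<'E'
from h import *
s=monitor.sense();print(s["eef_pos"],s["tcp_rot"],s["contact_force"],s["qpos"])
print(rel([591.1,-249.4,43.4],down(.237)))
a=imaging.grab_frame("scene")[190:320,170:330];b=imaging.grab_frame("wrist")
cv2.imwrite("pics/s12.png",np.hstack([cv2.resize(a,(443,360),interpolation=cv2.INTER_CUBIC),cv2.resize(b,(357,360))])[:,:,::-1])
E
```

```text
[ 603.49257724 -243.54551487   92.77748677] [-3.11250625 -0.81875236  0.23008884] [ -3.02836013  -0.40264937 -13.41538428] [-0.75920162  0.4608127   2.12737213  1.50944747  0.67789712 -0.74256498]
[-0.904  0.071  0.477 -0.235 -7.819  0.051]
```

View pics/s12.png

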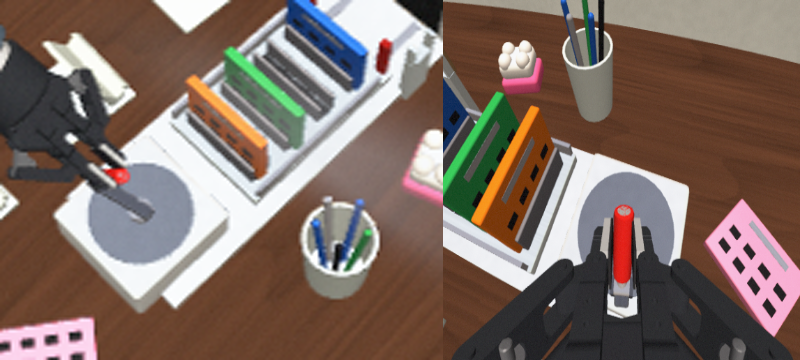

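The handle is rising, its red sleeve held at (622,240). I'll settle and continue.

Emit:
drive_tool --plan '[{"x": 0,"y": 0,"z": 0,"ax": 0,"ay": 0,"az": 0,"hand": 8},{"x": 0,"y": 0,"z": 0,"ax": 0,"ay": 0,"az": 0,"hand": 8},{"x": 0,"y": 0,"z": 0,"ax": 0,"ay": 0,"az": 0,"hand": 8}]'

```text
clock: 32.15
eef_pos: [603.8, -242.5, 92.4]
tcp_rot: [-3.109, -0.814, 0.229]
contact_force: [-1.9, -7.5, -5.2]
opening: 0.169
grasp_force: 29.6
```

```bash
python3 - <<'E'
from h import *
s=monitor.sense();print(s["eef_pos"],s["tcp_rot"],s["contact_force"],s["qpos"])
E
```

```text
[ 603.81055194 -242.49974955   92.37198534] [-3.10860563 -0.814156    0.22911394] [-1.88606629 -7.50736097 -5.24759996] [-0.75633949  0.46025435  2.1246523   1.49885369  0.67590445 -0.72948907]
```

Emit:
drive_tool --plan '[{"x": 0,"y": 0,"z": 0,"ax": 0,"ay": 0,"az": 0,"hand": 40},{"x": 0,"y": 0,"z": 0,"ax": 0,"ay": 0,"az": 0,"hand": 40},{"x": 0,"y": 0,"z": 0,"ax": 0,"ay": 0,"az": 0,"hand": 40},{"x": 0,"y": 0,"z": -0.4,"ax": 0,"ay": 0,"az": 0,"hand": 40},{"x": 0,"y": 0,"z": -0.9,"ax": 0,"ay": 0,"az": 0,"hand": 40},{"x": 0,"y": 0,"z": -1.5,"ax": 0,"ay": 0,"az": 0,"hand": 40},{"x": 0,"y": 0,"z": -1.5,"ax": 0,"ay": 0,"az": 0,"hand": 40},{"x": 0,"y": 0,"z": -1.5,"ax": 0,"ay": 0,"az": 0,"hand": 40}]'

```text
clock: 32.95
eef_pos: [551.7, -256.4, 144.9]
tcp_rot: [-3.108, -0.819, 0.231]
contact_force: [-0.0, 0.7, 0.3]
opening: 0.468
grasp_force: 0.0
```

```bash
python3 - <<'E'
from h import *
p,R=st();print(p,rel([580.7,-251.6,150],down(.237)))
E
```

```text
[ 551.67535176 -256.40980007  144.94232617] [ 0.475  0.051  0.358 -0.274 -7.817  0.074]
```

Emit:
drive_tool --plan '[{"x": -0.2,"y": 0,"z": -0.5,"ax": -0.05,"ay": -1.3,"az": 0,"hand": 40},{"x": -0.3,"y": 0,"z": -0.6,"ax": -0.1,"ay": -2.6,"az": 0.02,"hand": 40},{"x": -0.2,"y": 0,"z": -0.5,"ax": -0.15,"ay": -3.9,"az": 0.03,"hand": 40},{"x": 0,"y": 0,"z": -0.2,"ax": -0.2,"ay": -5.2,"az": 0.05,"hand": 40},{"x": 0.2,"y": 0.03,"z": 0.1,"ax": -0.25,"ay": -6.5,"az": 0.06,"hand": 40},{"x": 0.475,"y": 0.05,"z": 0.36,"ax": -0.27,"ay": -7.8,"az": 0.07,"hand": 40},{"x": 0.475,"y": 0.05,"z": 0.36,"ax": -0.27,"ay": -7.8,"az": 0.07,"hand": 40},{"x": 0.475,"y": 0.05,"z": 0.36,"ax": -0.27,"ay": -7.8,"az": 0.07,"hand": 40}]'

```text
clock: 33.75
eef_pos: [584.6, -249.1, 149.0]
tcp_rot: [3.141, 0.002, 0.242]
contact_force: [0.2, -0.3, -0.9]
opening: 0.47
grasp_force: 0.0
```

Emit:
drive_tool --plan '[{"x": 0,"y": 0,"z": 0,"ax": 0,"ay": 0,"az": 0,"hand": 40},{"x": 0,"y": 0,"z": 0,"ax": 0,"ay": 0,"az": 0,"hand": 40},{"x": 0,"y": 0,"z": 0,"ax": 0,"ay": 0,"az": 0,"hand": 40}]'

```text
clock: 34.05
eef_pos: [579.4, -250.9, 148.5]
tcp_rot: [-3.139, -0.001, 0.238]
contact_force: [0.1, -0.6, -0.1]
opening: 0.467
grasp_force: 0.0
```

```bash
python3 - <<'E'
from h import *
p,R=st();print(p,rel([580.7,-251.6,76],down(.237)),monitor.sense()["qpos"])
c=imaging.camera_info("wrist");a=imaging.grab_frame("wrist");np.savez("w13.npz",**c);cv2.imwrite("pics/w13.png",a[:,:,::-1])
h=cv2.cvtColor(a,cv2.COLOR_RGB2HSV);m=cv2.inRange(h,(0,150,90),(4,255,255))|cv2.inRange(h,(175,150,90),(180,255,255))
n,l,s,ce=cv2.connectedComponentsWithStats(m);print([(s[i].tolist()) for i in range(1,n) if s[i,4]>40])
k=np.array([550.9,-258.9,83]);d=np.array([.972,.237,0])
for t in(35,47,60):
    f=k+60*(d*np.cos(np.radians(t))+np.array([0,0,np.sin(np.radians(t))]));g=k+(f-k)/6;print(t,proj(c,[f,g]).round(0).tolist())
E
```

```text
[ 579.42415983 -250.85471049  148.50072669] [ 0.02   0.025  1.45  -0.029 -0.011  0.007] [-0.41281175  0.40852136  1.66112509  0.00352903  1.07290735  0.91853786]
[[246, 192, 22, 33, 467]]
35 [[260.0, 178.0], [259.0, 213.0]]
47 [[260.0, 192.0], [259.0, 215.0]]
60 [[260.0, 210.0], [259.0, 217.0]]
```

Emit:
drive_tool --plan '[{"x": 0.02,"y": 0.02,"z": 0.4,"ax": 0,"ay": 0,"az": 0,"hand": 40},{"x": 0.02,"y": 0.02,"z": 0.8,"ax": 0,"ay": 0,"az": 0,"hand": 40},{"x": 0.02,"y": 0.02,"z": 1.2,"ax": 0,"ay": 0,"az": 0,"hand": 40},{"x": 0.02,"y": 0.02,"z": 1.45,"ax": 0,"ay": 0,"az": 0,"hand": 40},{"x": 0.02,"y": 0.02,"z": 1.45,"ax": 0,"ay": 0,"az": 0,"hand": 40},{"x": 0.02,"y": 0.02,"z": 1.45,"ax": 0,"ay": 0,"az": 0,"hand": 40}]'

```text
clock: 34.7
eef_pos: [581.6, -252.2, 77.4]
tcp_rot: [-3.14, -0.002, 0.237]
contact_force: [0.6, -0.8, -0.2]
opening: 0.468
grasp_force: 0.0
```

Emit:
drive_tool --plan '[{"x": 0,"y": 0,"z": 0,"ax": 0,"ay": 0,"az": 0,"hand": 8},{"x": 0,"y": 0,"z": 0,"ax": 0,"ay": 0,"az": 0,"hand": 8},{"x": 0,"y": 0,"z": 0,"ax": 0,"ay": 0,"az": 0,"hand": 8},{"x": 0,"y": 0,"z": 0,"ax": 0,"ay": 0,"az": 0,"hand": 8},{"x": 0,"y": 0,"z": 0,"ax": 0,"ay": 0,"az": 0,"hand": 8},{"x": 0,"y": 0,"z": 0,"ax": 0,"ay": 0,"az": 0,"hand": 8}]' --grip_force 20

```text
clock: 35.3
eef_pos: [582.6, -251.7, 77.7]
tcp_rot: [-3.141, -0.003, 0.238]
contact_force: [1.5, 3.2, 5.7]
opening: 0.174
grasp_force: 22.6
```

Emit:
drive_tool --plan '[{"x": -0.07,"y": 0,"z": -0.05,"ax": 0,"ay": 0,"az": 0,"hand": 8},{"x": -0.14,"y": 0,"z": -0.1,"ax": 0,"ay": 0,"az": 0,"hand": 8},{"x": -0.28,"y": 0,"z": -0.18,"ax": 0,"ay": 0,"az": 0,"hand": 8},{"x": -0.43,"y": 0,"z": -0.22,"ax": 0,"ay": 0,"az": 0,"hand": 8},{"x": -0.55,"y": 0,"z": -0.24,"ax": 0,"ay": 0,"az": 0,"hand": 8},{"x": -0.61,"y": 0,"z": -0.24,"ax": 0,"ay": 0,"az": 0,"hand": 8},{"x": -0.61,"y": 0,"z": -0.24,"ax": 0,"ay": 0,"az": 0,"hand": 8},{"x": -0.61,"y": 0,"z": -0.24,"ax": 0,"ay": 0,"az": 0,"hand": 8}]'

```text
clock: 36.1
eef_pos: [551.9, -259.2, 89.0]
tcp_rot: [-3.14, -0.001, 0.238]
contact_force: [1.9, 1.8, 1.8]
opening: 0.174
grasp_force: 20.5
```

Emit:
drive_tool --plan '[{"x": -0.05,"y": 0,"z": 0,"ax": 0,"ay": 0,"az": 0,"hand": 8},{"x": -0.1,"y": 0,"z": 0,"ax": 0,"ay": 0,"az": 0,"hand": 8},{"x": -0.1,"y": 0,"z": 0,"ax": 0,"ay": 0,"az": 0,"hand": 8}]'

```text
clock: 36.4
eef_pos: [547.3, -260.4, 89.0]
tcp_rot: [-3.141, -0.002, 0.238]
contact_force: [2.1, 2.3, 1.2]
opening: 0.179
grasp_force: 20.7
```

```bash
python3 - <<'E'
from h import *
p,R=st();print(p,monitor.sense()["contact_force"])
# yellow beam on the mat, seen from the top
t=imaging.camera_info("top");a=imaging.grab_frame("top");h=cv2.cvtColor(a,cv2.COLOR_RGB2HSV)
m=cv2.inRange(h,(20,120,120),(32,255,255));m[:, :60]=0
y=np.argwhere(m)[:,::-1].astype(np.float32);r_=cv2.minAreaRect(y);print(len(y),r_)
for q in cv2.boxPoints(r_): print(onz(t,q,35).round(0))
cv2.imwrite("pics/t14.png",a[:,:,::-1])
E
```

```text
[ 547.34859373 -260.38483083   89.03040203] [2.13704091 2.2704222  1.18731264]
307 ((128.93023681640625, 191.98805236816406), (66.1133804321289, 4.6371002197265625), 88.40885925292969)
[616. 416.  35.]
[616. 402.  35.]
[419. 393.  35.]
[418. 407.  35.]
```

Emit:
drive_tool --plan '[{"x": -0.05,"y": 0,"z": 0,"ax": 0,"ay": 0,"az": 0,"hand": 8},{"x": -0.1,"y": 0,"z": 0,"ax": 0,"ay": 0,"az": 0,"hand": 8},{"x": -0.1,"y": 0,"z": 0,"ax": 0,"ay": 0,"az": 0,"hand": 8}]'

```text
clock: 36.75
eef_pos: [543.7, -261.3, 88.9]
tcp_rot: [-3.141, -0.004, 0.238]
contact_force: [8.6, 4.1, -3.4]
opening: 0.172
grasp_force: 20.4
```

```bash
python3 - <<'E'
from h import *
s=imaging.camera_info("scene");a=imaging.grab_frame("scene");w=imaging.grab_frame("wrist");c=imaging.camera_info("wrist")
cv2.imwrite("pics/s15.png",a[:,:,::-1]);cv2.imwrite("pics/w15.png",w[:,:,::-1])
for im,cc in((a,s),(w,c)):
    h=cv2.cvtColor(im,cv2.COLOR_RGB2HSV);m=cv2.inRange(h,(0,150,80),(4,255,255))|cv2.inRange(h,(175,150,80),(180,255,255))
    n,l,S,ce=cv2.connectedComponentsWithStats(m);print([(S[i].tolist()) for i in range(1,n) if S[i,4]>8])
    k=np.array([550.9,-258.9,83]);d=np.array([.972,.237,0])
    for t in(70,80,90):
        f=k+60*(d*np.cos(np.radians(t))+np.array([0,0,np.sin(np.radians(t))]));g=k+(f-k)/6;print(t,proj(cc,[f,g]).round(0).tolist())
E
```

```text
[[280, 182, 4, 9, 29], [306, 204, 5, 12, 38], [200, 244, 7, 12, 49]]
70 [[208.0, 250.0], [204.0, 254.0]]
80 [[205.0, 248.0], [204.0, 254.0]]
90 [[201.0, 246.0], [203.0, 254.0]]
[[242, 202, 30, 62, 1509]]
70 [[258.0, 207.0], [257.0, 205.0]]
80 [[258.0, 228.0], [257.0, 207.0]]
90 [[258.0, 248.0], [257.0, 210.0]]
```

The handle is at its stop. Cranking starts clockwise, first 120°.

Emit:
drive_tool --plan '[{"x": 0.094,"y": -0.259,"z": 0,"ax": 0,"ay": 0,"az": 0,"hand": 8},{"x": 0.194,"y": -0.5,"z": 0,"ax": 0,"ay": 0,"az": 0,"hand": 8},{"x": 0.353,"y": -0.707,"z": 0,"ax": 0,"ay": 0,"az": 0,"hand": 8},{"x": 0.56,"y": -0.866,"z": 0,"ax": 0,"ay": 0,"az": 0,"hand": 8},{"x": 0.8,"y": -0.966,"z": 0,"ax": 0,"ay": 0,"az": 0,"hand": 8},{"x": 1.06,"y": -1,"z": 0,"ax": 0,"ay": 0,"az": 0,"hand": 8},{"x": 1.319,"y": -0.966,"z": 0,"ax": 0,"ay": 0,"az": 0,"hand": 8},{"x": 1.56,"y": -0.866,"z": 0,"ax": 0,"ay": 0,"az": 0,"hand": 8}]' --grip_force 40

```text
clock: 37.65
eef_pos: [608.8, -200.6, 88.9]
tcp_rot: [-3.14, -0.0, 0.239]
contact_force: [-4.7, -5.1, 4.2]
opening: 0.166
grasp_force: 40.0
```

Emit:
drive_tool --plan '[{"x": 0,"y": 0,"z": 0,"ax": 0,"ay": 0,"az": 0,"hand": 8},{"x": 0,"y": 0,"z": 0,"ax": 0,"ay": 0,"az": 0,"hand": 8}]'

```text
clock: 37.85
eef_pos: [609.2, -201.1, 89.0]
tcp_rot: [-3.14, -0.003, 0.238]
contact_force: [0.9, -1.4, 1.8]
opening: 0.164
grasp_force: 39.8
```

```bash
cat > st.py <<'E'
from h import *
sn=monitor.sense();print({k:np.round(sn[k],2) for k in("clock","eef_pos","contact_force","wrist_torque","qpos")})
t=imaging.camera_info("top");a=imaging.grab_frame("top");h=cv2.cvtColor(a,cv2.COLOR_RGB2HSV)
y0,y1,x0,x1=110,200,180,390
for n,lo,hi in(("blue",(100,90,60),(125,255,255)),("green",(50,85,60),(75,255,255)),("orange",(5,125,130),(18,255,255))):
    m=cv2.inRange(h,lo,hi)[y0:y1,x0:x1];p=np.argwhere(m)[:,::-1]
    if len(p): print(n,len(p),onz(t,np.median(p,0)+[x0,y0],110).round(0)[:2])
c=imaging.camera_info("wrist");w=imaging.grab_frame("wrist");h=cv2.cvtColor(w,cv2.COLOR_RGB2HSV)
m=cv2.inRange(h,(0,150,80),(4,255,255))|cv2.inRange(h,(175,150,80),(180,255,255))
m[:150]=0;n,l,S,ce=cv2.connectedComponentsWithStats(m);print("sleeve",[S[i].tolist() for i in range(1,n) if S[i,4]>60])
E
python3 st.py
```

```text
{'clock': np.float64(37.85), 'eef_pos': array([ 609.16, -201.12,   88.95]), 'contact_force': array([ 0.87, -1.43,  1.79]), 'wrist_torque': array([-0.28, -0.29, -0.02]), 'qpos': array([-0.32,  0.49,  1.68,  0.  ,  0.97,  1.01])}
blue 176 [615.  33.]
green 184 [614. -65.]
orange 159 [ 603. -116.]
sleeve [[242, 204, 30, 60, 1426]]
```

Emit:
drive_tool --plan '[{"x": 0.207,"y": 0.159,"z": 0,"ax": 0,"ay": 0,"az": 0,"hand": 8},{"x": 0.366,"y": 0.366,"z": 0,"ax": 0,"ay": 0,"az": 0,"hand": 8},{"x": 0.466,"y": 0.607,"z": 0,"ax": 0,"ay": 0,"az": 0,"hand": 8},{"x": 0.5,"y": 0.866,"z": 0,"ax": 0,"ay": 0,"az": 0,"hand": 8},{"x": 0.466,"y": 1.125,"z": 0,"ax": 0,"ay": 0,"az": 0,"hand": 8},{"x": 0.366,"y": 1.366,"z": 0,"ax": 0,"ay": 0,"az": 0,"hand": 8},{"x": 0.207,"y": 1.573,"z": 0,"ax": 0,"ay": 0,"az": 0,"hand": 8},{"x": 0,"y": 1.732,"z": 0,"ax": 0,"ay": 0,"az": 0,"hand": 8}]'

```text
clock: 38.75
eef_pos: [628.3, -285.3, 88.9]
tcp_rot: [-3.138, -0.001, 0.237]
contact_force: [-2.9, 7.4, 6.3]
opening: 0.165
grasp_force: 40.3
```

Emit:
drive_tool --plan '[{"x": -0.241,"y": 0.1,"z": 0,"ax": 0,"ay": 0,"az": 0,"hand": 8},{"x": -0.5,"y": 0.134,"z": 0,"ax": 0,"ay": 0,"az": 0,"hand": 8},{"x": -0.759,"y": 0.1,"z": 0,"ax": 0,"ay": 0,"az": 0,"hand": 8},{"x": -1,"y": 0,"z": 0,"ax": 0,"ay": 0,"az": 0,"hand": 8},{"x": -1.207,"y": -0.159,"z": 0,"ax": 0,"ay": 0,"az": 0,"hand": 8},{"x": -1.366,"y": -0.366,"z": 0,"ax": 0,"ay": 0,"az": 0,"hand": 8},{"x": -1.466,"y": -0.607,"z": 0,"ax": 0,"ay": 0,"az": 0,"hand": 8},{"x": -1.5,"y": -0.866,"z": 0,"ax": 0,"ay": 0,"az": 0,"hand": 8}]'

```text
clock: 39.55
eef_pos: [544.6, -260.6, 89.0]
tcp_rot: [-3.141, -0.001, 0.238]
contact_force: [2.6, -3.0, 1.8]
opening: 0.16
grasp_force: 39.8
```

```bash
python3 st.py
```

```text
{'clock': np.float64(39.55), 'eef_pos': array([ 544.65, -260.63,   88.96]), 'contact_force': array([ 2.6 , -3.01,  1.81]), 'wrist_torque': array([-0.51, -0.45, -0.03]), 'qpos': array([-0.45,  0.44,  1.77,  0.  ,  0.93,  0.88])}
blue 185 [615.  50.]
green 179 [614. -48.]
orange 155 [606. -99.]
sleeve [[243, 204, 29, 61, 1356]]
```

One turn moved the carriage by 25 mm. On to the second turn.

Emit:
drive_tool --plan '[{"x": 0.034,"y": -0.259,"z": 0,"ax": 0,"ay": 0,"az": 0,"hand": 8},{"x": 0.134,"y": -0.5,"z": 0,"ax": 0,"ay": 0,"az": 0,"hand": 8},{"x": 0.293,"y": -0.707,"z": 0,"ax": 0,"ay": 0,"az": 0,"hand": 8},{"x": 0.5,"y": -0.866,"z": 0,"ax": 0,"ay": 0,"az": 0,"hand": 8},{"x": 0.741,"y": -0.966,"z": 0,"ax": 0,"ay": 0,"az": 0,"hand": 8},{"x": 1,"y": -1,"z": 0,"ax": 0,"ay": 0,"az": 0,"hand": 8},{"x": 1.259,"y": -0.966,"z": 0,"ax": 0,"ay": 0,"az": 0,"hand": 8},{"x": 1.5,"y": -0.866,"z": 0,"ax": 0,"ay": 0,"az": 0,"hand": 8}]'

```text
clock: 40.45
eef_pos: [608.9, -200.6, 88.9]
tcp_rot: [-3.14, -0.0, 0.239]
contact_force: [-3.8, -4.7, 5.6]
opening: 0.166
grasp_force: 40.2
```

Emit:
drive_tool --plan '[{"x": 0.207,"y": 0.159,"z": 0,"ax": 0,"ay": 0,"az": 0,"hand": 8},{"x": 0.366,"y": 0.366,"z": 0,"ax": 0,"ay": 0,"az": 0,"hand": 8},{"x": 0.466,"y": 0.607,"z": 0,"ax": 0,"ay": 0,"az": 0,"hand": 8},{"x": 0.5,"y": 0.866,"z": 0,"ax": 0,"ay": 0,"az": 0,"hand": 8},{"x": 0.466,"y": 1.125,"z": 0,"ax": 0,"ay": 0,"az": 0,"hand": 8},{"x": 0.366,"y": 1.366,"z": 0,"ax": 0,"ay": 0,"az": 0,"hand": 8},{"x": 0.207,"y": 1.573,"z": 0,"ax": 0,"ay": 0,"az": 0,"hand": 8},{"x": 0,"y": 1.732,"z": 0,"ax": 0,"ay": 0,"az": 0,"hand": 8}]'

```text
clock: 41.25
eef_pos: [629.2, -284.3, 88.8]
tcp_rot: [-3.137, -0.002, 0.237]
contact_force: [-2.8, 7.5, 7.6]
opening: 0.168
grasp_force: 40.4
```

Emit:
drive_tool --plan '[{"x": -0.241,"y": 0.1,"z": 0,"ax": 0,"ay": 0,"az": 0,"hand": 8},{"x": -0.5,"y": 0.134,"z": 0,"ax": 0,"ay": 0,"az": 0,"hand": 8},{"x": -0.759,"y": 0.1,"z": 0,"ax": 0,"ay": 0,"az": 0,"hand": 8},{"x": -1,"y": 0,"z": 0,"ax": 0,"ay": 0,"az": 0,"hand": 8},{"x": -1.207,"y": -0.159,"z": 0,"ax": 0,"ay": 0,"az": 0,"hand": 8},{"x": -1.366,"y": -0.366,"z": 0,"ax": 0,"ay": 0,"az": 0,"hand": 8},{"x": -1.466,"y": -0.607,"z": 0,"ax": 0,"ay": 0,"az": 0,"hand": 8},{"x": -1.5,"y": -0.866,"z": 0,"ax": 0,"ay": 0,"az": 0,"hand": 8}]'

```text
clock: 42.05
eef_pos: [544.5, -260.2, 88.9]
tcp_rot: [-3.141, -0.001, 0.238]
contact_force: [1.8, -4.5, 2.5]
opening: 0.169
grasp_force: 39.9
```

```bash
python3 st.py
```

```text
{'clock': np.float64(42.05), 'eef_pos': array([ 544.45, -260.19,   88.93]), 'contact_force': array([ 1.78, -4.46,  2.48]), 'wrist_torque': array([-0.57, -0.49, -0.03]), 'qpos': array([-0.45,  0.44,  1.77,  0.  ,  0.93,  0.88])}
blue 181 [617.  75.]
green 174 [614. -23.]
orange 153 [609. -73.]
sleeve [[243, 204, 29, 61, 1480]]
```

Emit:
drive_tool --plan '[{"x": 0.034,"y": -0.259,"z": 0,"ax": 0,"ay": 0,"az": 0,"hand": 8},{"x": 0.134,"y": -0.5,"z": 0,"ax": 0,"ay": 0,"az": 0,"hand": 8},{"x": 0.293,"y": -0.707,"z": 0,"ax": 0,"ay": 0,"az": 0,"hand": 8},{"x": 0.5,"y": -0.866,"z": 0,"ax": 0,"ay": 0,"az": 0,"hand": 8},{"x": 0.741,"y": -0.966,"z": 0,"ax": 0,"ay": 0,"az": 0,"hand": 8},{"x": 1,"y": -1,"z": 0,"ax": 0,"ay": 0,"az": 0,"hand": 8},{"x": 1.259,"y": -0.966,"z": 0,"ax": 0,"ay": 0,"az": 0,"hand": 8},{"x": 1.5,"y": -0.866,"z": 0,"ax": 0,"ay": 0,"az": 0,"hand": 8}]'

```text
clock: 42.95
eef_pos: [608.5, -200.4, 88.8]
tcp_rot: [-3.14, 0.0, 0.239]
contact_force: [-4.6, -6.2, 7.6]
opening: 0.165
grasp_force: 40.3
```

Emit:
drive_tool --plan '[{"x": 0.207,"y": 0.159,"z": 0,"ax": 0,"ay": 0,"az": 0,"hand": 8},{"x": 0.366,"y": 0.366,"z": 0,"ax": 0,"ay": 0,"az": 0,"hand": 8},{"x": 0.466,"y": 0.607,"z": 0,"ax": 0,"ay": 0,"az": 0,"hand": 8},{"x": 0.5,"y": 0.866,"z": 0,"ax": 0,"ay": 0,"az": 0,"hand": 8},{"x": 0.466,"y": 1.125,"z": 0,"ax": 0,"ay": 0,"az": 0,"hand": 8},{"x": 0.366,"y": 1.366,"z": 0,"ax": 0,"ay": 0,"az": 0,"hand": 8},{"x": 0.207,"y": 1.573,"z": 0,"ax": 0,"ay": 0,"az": 0,"hand": 8},{"x": 0,"y": 1.732,"z": 0,"ax": 0,"ay": 0,"az": 0,"hand": 8}]'

```text
clock: 43.75
eef_pos: [629.3, -283.9, 88.8]
tcp_rot: [-3.138, -0.002, 0.238]
contact_force: [-0.7, 5.9, 8.1]
opening: 0.167
grasp_force: 40.5
```

Emit:
drive_tool --plan '[{"x": -0.241,"y": 0.1,"z": 0,"ax": 0,"ay": 0,"az": 0,"hand": 8},{"x": -0.5,"y": 0.134,"z": 0,"ax": 0,"ay": 0,"az": 0,"hand": 8},{"x": -0.759,"y": 0.1,"z": 0,"ax": 0,"ay": 0,"az": 0,"hand": 8},{"x": -1,"y": 0,"z": 0,"ax": 0,"ay": 0,"az": 0,"hand": 8},{"x": -1.207,"y": -0.159,"z": 0,"ax": 0,"ay": 0,"az": 0,"hand": 8},{"x": -1.207,"y": -0.159,"z": 0,"ax": 0,"ay": 0,"az": 0,"hand": 8}]'

```text
clock: 44.35
eef_pos: [566.3, -290.7, 88.9]
tcp_rot: [-3.139, -0.0, 0.238]
contact_force: [-2.2, -0.2, 5.2]
opening: 0.163
grasp_force: 40.1
```

```bash
python3 st.py
```

```text
{'clock': np.float64(44.35), 'eef_pos': array([ 566.34, -290.67,   88.9 ]), 'contact_force': array([-2.24, -0.17,  5.25]), 'wrist_torque': array([0.02, 0.33, 0.04]), 'qpos': array([-0.48,  0.48,  1.69,  0.  ,  0.97,  0.85])}
blue 187 [618.  95.]
green 171 [617.  -1.]
orange 155 [609. -51.]
sleeve [[243, 204, 29, 62, 1278]]
```

Emit:
drive_tool --plan '[{"x": -0.09,"y": -0.1,"z": 0,"ax": 0,"ay": 0,"az": 0,"hand": 8},{"x": -0.159,"y": -0.207,"z": 0,"ax": 0,"ay": 0,"az": 0,"hand": 8},{"x": -0.159,"y": -0.207,"z": 0,"ax": 0,"ay": 0,"az": 0,"hand": 8}]'

```text
clock: 44.75
eef_pos: [556.9, -282.6, 88.9]
tcp_rot: [-3.14, -0.001, 0.238]
contact_force: [-1.1, -0.7, 7.0]
opening: 0.164
grasp_force: 40.2
```

Emit:
drive_tool --plan '[{"x": -0.06,"y": -0.125,"z": 0,"ax": 0,"ay": 0,"az": 0,"hand": 8},{"x": -0.1,"y": -0.241,"z": 0,"ax": 0,"ay": 0,"az": 0,"hand": 8},{"x": -0.1,"y": -0.241,"z": 0,"ax": 0,"ay": 0,"az": 0,"hand": 8}]'

```text
clock: 45.05
eef_pos: [549.2, -271.8, 88.9]
tcp_rot: [-3.139, -0.001, 0.238]
contact_force: [-1.2, -0.6, 5.7]
opening: 0.166
grasp_force: 40.2
```

Emit:
drive_tool --plan '[{"x": -0.026,"y": -0.128,"z": 0,"ax": 0,"ay": 0,"az": 0,"hand": 8},{"x": -0.026,"y": -0.128,"z": 0,"ax": 0,"ay": 0,"az": 0,"hand": 8}]'

```text
clock: 45.25
eef_pos: [546.5, -265.8, 88.9]
tcp_rot: [-3.139, -0.001, 0.238]
contact_force: [-0.3, 0.9, 6.1]
opening: 0.167
grasp_force: 40.2
```

Emit:
drive_tool --plan '[{"x": -0.008,"y": -0.131,"z": 0,"ax": 0,"ay": 0,"az": 0,"hand": 8},{"x": -0.008,"y": -0.131,"z": 0,"ax": 0,"ay": 0,"az": 0,"hand": 8}]'

```text
clock: 45.45
eef_pos: [544.7, -259.4, 88.8]
tcp_rot: [-3.139, -0.001, 0.238]
contact_force: [-0.1, 0.2, 5.8]
opening: 0.167
grasp_force: 40.2
```

Emit:
drive_tool --plan '[{"x": 0.009,"y": -0.13,"z": 0,"ax": 0,"ay": 0,"az": 0,"hand": 8},{"x": 0.009,"y": -0.13,"z": 0,"ax": 0,"ay": 0,"az": 0,"hand": 8}]'

```text
clock: 45.65
eef_pos: [543.7, -253.0, 88.9]
tcp_rot: [-3.139, -0.001, 0.238]
contact_force: [0.5, -0.3, 5.5]
opening: 0.167
grasp_force: 40.2
```

Emit:
drive_tool --plan '[{"x": 0.025,"y": -0.13,"z": 0,"ax": 0,"ay": 0,"az": 0,"hand": 8},{"x": 0.025,"y": -0.13,"z": 0,"ax": 0,"ay": 0,"az": 0,"hand": 8}]'

```text
clock: 45.85
eef_pos: [543.5, -246.4, 88.9]
tcp_rot: [-3.14, -0.001, 0.238]
contact_force: [0.5, -0.2, 5.1]
opening: 0.166
grasp_force: 40.2
```

```bash
python3 st.py; python3 - <<'E'
import cv2
E
```

```text
{'clock': np.float64(45.85), 'eef_pos': array([ 543.47, -246.39,   88.86]), 'contact_force': array([ 0.46, -0.17,  5.06]), 'wrist_torque': array([ 0.06, -0.17, -0.  ]), 'qpos': array([-0.43,  0.43,  1.78,  0.  ,  0.93,  0.9 ])}
blue 193 [618. 100.]
green 170 [617.   2.]
orange 158 [609. -48.]
sleeve [[243, 204, 29, 61, 1482]]
```

Emit:
drive_tool --plan '[{"x": 0.042,"y": -0.124,"z": 0,"ax": 0,"ay": 0,"az": 0,"hand": 8},{"x": 0.042,"y": -0.124,"z": 0,"ax": 0,"ay": 0,"az": 0,"hand": 8}]'

```text
clock: 46.15
eef_pos: [544.1, -242.0, 88.9]
tcp_rot: [3.14, -0.0, 0.239]
contact_force: [-1.0, -9.9, 3.8]
opening: 0.165
grasp_force: 40.2
```

Emit:
drive_tool --plan '[{"x": 0.058,"y": -0.117,"z": 0,"ax": 0,"ay": 0,"az": 0,"hand": 8},{"x": 0.058,"y": -0.117,"z": 0,"ax": 0,"ay": 0,"az": 0,"hand": 8}]'

```text
clock: 46.35
eef_pos: [545.3, -238.1, 89.1]
tcp_rot: [3.137, 0.0, 0.24]
contact_force: [-4.0, -24.1, 2.8]
opening: 0.166
grasp_force: 40.5
```

The carriage hit its stop (24 N at the handle). I'll release, rise and turn to the handle's plane.

Emit:
drive_tool --plan '[{"x": 0,"y": 0.06,"z": 0,"ax": 0,"ay": 0,"az": 0,"hand": 8},{"x": 0,"y": 0.06,"z": 0,"ax": 0,"ay": 0,"az": 0,"hand": 40},{"x": 0,"y": 0.06,"z": 0,"ax": 0,"ay": 0,"az": 0,"hand": 40},{"x": 0,"y": 0.06,"z": 0,"ax": 0,"ay": 0,"az": 0,"hand": 40},{"x": 0,"y": 0.06,"z": -0.5,"ax": 0,"ay": 0,"az": 0,"hand": 40},{"x": 0,"y": 0.06,"z": -1.1,"ax": 0,"ay": 0,"az": 0,"hand": 40},{"x": 0,"y": 0.06,"z": -1.8,"ax": 0,"ay": 0,"az": 0,"hand": 40},{"x": 0,"y": 0.06,"z": -1.8,"ax": 0,"ay": 0,"az": 0,"hand": 40}]'

```text
clock: 47.15
eef_pos: [548.8, -238.0, 183.2]
tcp_rot: [3.14, -0.006, 0.238]
contact_force: [0.2, 0.1, -1.0]
opening: 0.47
grasp_force: 0.0
```

Emit:
drive_tool --plan '[{"x": 0,"y": 0,"z": 0,"ax": 0,"ay": 0,"az": 0,"hand": 0},{"x": 0,"y": 0,"z": 0,"ax": 0,"ay": 0,"az": 0,"hand": 0},{"x": 0,"y": 0,"z": 0,"ax": 0,"ay": 0,"az": 0,"hand": 0}]'

```text
clock: 47.45
eef_pos: [545.5, -237.2, 177.4]
tcp_rot: [-3.138, 0.001, 0.238]
contact_force: [0.5, -0.1, 0.2]
opening: 0.002
grasp_force: 0.0
```

```bash
python3 st.py; python3 - <<'E'
from h import *
c=imaging.camera_info("wrist")
ax=np.array([599.5,-247,83])
for b in(12,18,24):
    f=np.pi+.237-np.radians(b);print(b,proj(c,[ax+[50*np.cos(f),50*np.sin(f),60]]).round(0))
print(rel([514.8,-239.2,179],down(-.092)))
E
```

```text
{'clock': np.float64(47.45), 'eef_pos': array([ 545.53, -237.2 ,  177.37]), 'contact_force': array([ 0.5 , -0.1 ,  0.15]), 'wrist_torque': array([ 0.  , -0.02,  0.01]), 'qpos': array([-0.41,  0.33,  1.72,  0.  ,  1.1 ,  0.92])}
blue 192 [618. 100.]
green 171 [617.   2.]
orange 157 [612. -48.]
sleeve [[256, 175, 20, 33, 507]]
12 [[273. 199.]]
18 [[266. 198.]]
24 [[260. 195.]]
[-0.612 -0.112 -0.026 -0.025  0.008  3.152]
```

Emit:
drive_tool --plan '[{"x": -0.3,"y": -0.05,"z": 0,"ax": 0,"ay": 0,"az": 1.2,"hand": 0},{"x": -0.61,"y": -0.11,"z": 0,"ax": 0,"ay": 0,"az": 2.4,"hand": 0},{"x": -0.61,"y": -0.11,"z": 0,"ax": 0,"ay": 0,"az": 3.15,"hand": 0},{"x": -0.61,"y": -0.11,"z": 0.6,"ax": 0,"ay": 0,"az": 3.15,"hand": 0},{"x": -0.61,"y": -0.11,"z": 1.2,"ax": 0,"ay": 0,"az": 3.15,"hand": 0},{"x": -0.61,"y": -0.11,"z": 1.65,"ax": 0,"ay": 0,"az": 3.15,"hand": 0},{"x": -0.61,"y": -0.11,"z": 1.65,"ax": 0,"ay": 0,"az": 3.15,"hand": 0}]'

```text
clock: 48.25
eef_pos: [513.1, -238.3, 93.0]
tcp_rot: [-3.138, 0.005, -0.092]
contact_force: [-0.4, 0.2, 0.2]
opening: -0.002
grasp_force: 0.0
```

Emit:
drive_tool --plan '[{"x": 0.2,"y": 0,"z": 0,"ax": 0,"ay": 0,"az": 0,"hand": 0},{"x": 0.4,"y": 0,"z": 0,"ax": 0,"ay": 0,"az": 0,"hand": 0},{"x": 0.6,"y": 0,"z": 0,"ax": 0,"ay": 0,"az": 0,"hand": 0},{"x": 0.75,"y": 0,"z": 0.05,"ax": 0,"ay": 0,"az": 0,"hand": 0},{"x": 0.9,"y": 0,"z": 0.1,"ax": 0,"ay": 0,"az": 0,"hand": 0},{"x": 1.05,"y": 0,"z": 0.2,"ax": 0,"ay": 0,"az": 0,"hand": 0},{"x": 1.15,"y": 0,"z": 0.3,"ax": 0,"ay": 0,"az": 0,"hand": 0},{"x": 1.15,"y": 0,"z": 0.3,"ax": 0,"ay": 0,"az": 0,"hand": 0}]'

```text
clock: 49.05
eef_pos: [573.1, -244.6, 80.3]
tcp_rot: [-3.139, 0.0, -0.092]
contact_force: [-0.1, 0.5, 0.6]
opening: -0.002
grasp_force: 0.0
```

```bash
python3 st.py; python3 - <<'E'
from h import *
s=imaging.camera_info("scene");a=imaging.grab_frame("scene")
h=cv2.cvtColor(a,cv2.COLOR_RGB2HSV);m=cv2.inRange(h,(0,150,80),(4,255,255))|cv2.inRange(h,(175,150,80),(180,255,255))
n,l,S,ce=cv2.connectedComponentsWithStats(m);print([(S[i].tolist()) for i in range(1,n) if S[i,4]>8])
k=np.array([549.7,-242.4,83]);d=np.array([.996,-.092,0])
for t in(20,40,60,90):
    f=k+60*(d*np.cos(np.radians(t))+np.array([0,0,np.sin(np.radians(t))]));g=k+(f-k)/6;print(t,proj(s,[f,g]).round(0).tolist())
E
```

```text
{'clock': np.float64(49.05), 'eef_pos': array([ 573.08, -244.58,   80.32]), 'contact_force': array([-0.14,  0.55,  0.57]), 'wrist_torque': array([-0.05, -0.03, -0.01]), 'qpos': array([-0.41,  0.47,  1.73,  0.  ,  0.94,  1.25])}
blue 191 [618. 100.]
green 171 [617.   2.]
orange 160 [609. -48.]
sleeve [[243, 195, 29, 44, 700]]
[[297, 167, 5, 9, 30], [322, 188, 7, 12, 49], [208, 253, 13, 7, 46]]
20 [[220.0, 262.0], [209.0, 252.0]]
40 [[217.0, 256.0], [209.0, 252.0]]
60 [[213.0, 250.0], [208.0, 251.0]]
90 [[205.0, 242.0], [207.0, 249.0]]
```

Emit:
drive_tool --plan '[{"x": -0.1,"y": 0,"z": -0.4,"ax": 0,"ay": 0,"az": 0,"hand": 0},{"x": -0.1,"y": 0,"z": -0.9,"ax": 0,"ay": 0,"az": 0,"hand": 0},{"x": 0.35,"y": 0,"z": -1,"ax": 0,"ay": 0,"az": 0,"hand": 0},{"x": 0.35,"y": 0,"z": -0.8,"ax": 0,"ay": 0,"az": 0,"hand": 0},{"x": 0.35,"y": 0,"z": -0.5,"ax": 0,"ay": 0,"az": 0,"hand": 0},{"x": 0.35,"y": 0,"z": -0.2,"ax": 0,"ay": 0,"az": 0,"hand": 0},{"x": 0.35,"y": 0,"z": 0,"ax": 0,"ay": 0,"az": 0,"hand": 0},{"x": 0.35,"y": 0,"z": 0.1,"ax": 0,"ay": 0,"az": 0,"hand": 0}]'

```text
clock: 50.0
eef_pos: [588.8, -245.8, 74.1]
tcp_rot: [-3.139, 0.002, -0.092]
contact_force: [-0.1, 0.2, 0.8]
opening: -0.001
grasp_force: 0.4
```

Emit:
drive_tool --plan '[{"x": 0,"y": 0,"z": 0.06,"ax": 0,"ay": 0,"az": 0,"hand": 0},{"x": 0,"y": 0,"z": 0.06,"ax": 0,"ay": 0,"az": 0,"hand": 0}]'

```text
clock: 50.2
eef_pos: [590.0, -246.3, 72.9]
tcp_rot: [-3.14, 0.0, -0.092]
contact_force: [-0.0, -0.0, 0.4]
opening: 0.004
grasp_force: 0.0
```

Emit:
drive_tool --plan '[{"x": 0,"y": 0,"z": 0.06,"ax": 0,"ay": 0,"az": 0,"hand": 0},{"x": 0,"y": 0,"z": 0.1,"ax": 0,"ay": 0,"az": 0,"hand": 0},{"x": 0,"y": 0,"z": 0.1,"ax": 0,"ay": 0,"az": 0,"hand": 0}]'

```text
clock: 50.5
eef_pos: [590.4, -246.4, 68.4]
tcp_rot: [-3.14, -0.001, -0.092]
contact_force: [0.1, 0.1, 1.0]
opening: -0.004
grasp_force: 0.2
```

Emit:
drive_tool --plan '[{"x": 0,"y": 0,"z": 0.05,"ax": 0,"ay": 0,"az": 0,"hand": 0},{"x": 0,"y": 0,"z": 0.05,"ax": 0,"ay": 0,"az": 0,"hand": 0},{"x": 0,"y": 0,"z": 0.05,"ax": 0,"ay": 0,"az": 0,"hand": 0}]'

```text
clock: 50.8
eef_pos: [590.3, -246.3, 65.9]
tcp_rot: [-3.14, -0.001, -0.092]
contact_force: [0.0, -0.1, 0.2]
opening: -0.004
grasp_force: 0.2
```

Emit:
drive_tool --plan '[{"x": 0,"y": 0,"z": 0.05,"ax": 0,"ay": 0,"az": 0,"hand": 0},{"x": 0,"y": 0,"z": 0.07,"ax": 0,"ay": 0,"az": 0,"hand": 0},{"x": 0,"y": 0,"z": 0.07,"ax": 0,"ay": 0,"az": 0,"hand": 0}]'

```text
clock: 51.1
eef_pos: [590.2, -246.3, 62.2]
tcp_rot: [-3.14, -0.0, -0.092]
contact_force: [-0.1, 0.3, -0.0]
opening: -0.001
grasp_force: 0.2
```

Emit:
drive_tool --plan '[{"x": 0,"y": 0,"z": 0.05,"ax": 0,"ay": 0,"az": 0,"hand": 0},{"x": 0,"y": 0,"z": 0.07,"ax": 0,"ay": 0,"az": 0,"hand": 0},{"x": 0,"y": 0,"z": 0.07,"ax": 0,"ay": 0,"az": 0,"hand": 0}]'

```text
clock: 51.4
eef_pos: [590.2, -246.3, 58.6]
tcp_rot: [-3.14, -0.0, -0.092]
contact_force: [0.4, -0.6, -0.6]
opening: -0.002
grasp_force: 0.2
```

```bash
python3 - <<'E'
from h import *
s=imaging.camera_info("scene");a=imaging.grab_frame("scene")
h=cv2.cvtColor(a,cv2.COLOR_RGB2HSV);m=cv2.inRange(h,(0,150,80),(4,255,255))|cv2.inRange(h,(175,150,80),(180,255,255))
n,l,S,ce=cv2.connectedComponentsWithStats(m);print([(S[i].tolist()) for i in range(1,n) if S[i,4]>8])
k=np.array([549.7,-242.4,83]);d=np.array([.996,-.092,0])
for t in(0,10,20,40):
    f=k+60*(d*np.cos(np.radians(t))+np.array([0,0,np.sin(np.radians(t))]));g=k+(f-k)/6;print(t,proj(s,[f,g]).round(0).tolist())
E
```

```text
[[297, 167, 5, 9, 29], [322, 188, 7, 12, 49], [216, 260, 8, 7, 28]]
0 [[221.0, 265.0], [210.0, 253.0]]
10 [[221.0, 264.0], [210.0, 253.0]]
20 [[220.0, 262.0], [209.0, 252.0]]
40 [[217.0, 256.0], [209.0, 252.0]]
```

Emit:
drive_tool --plan '[{"x": 0,"y": 0,"z": 0.05,"ax": 0,"ay": 0,"az": 0,"hand": 0},{"x": 0,"y": 0,"z": 0.07,"ax": 0,"ay": 0,"az": 0,"hand": 0},{"x": 0,"y": 0,"z": 0.07,"ax": 0,"ay": 0,"az": 0,"hand": 0}]'

```text
clock: 51.75
eef_pos: [590.3, -246.3, 55.2]
tcp_rot: [-3.14, -0.0, -0.092]
contact_force: [0.3, 0.8, 0.3]
opening: 0.001
grasp_force: 0.1
```

Emit:
drive_tool --plan '[{"x": 0,"y": 0,"z": 0.03,"ax": 0,"ay": 0,"az": 0,"hand": 0},{"x": 0,"y": 0,"z": 0.05,"ax": 0,"ay": 0,"az": 0,"hand": 0},{"x": 0,"y": 0,"z": 0.05,"ax": 0,"ay": 0,"az": 0,"hand": 0}]'

```text
clock: 52.05
eef_pos: [590.6, -246.5, 53.9]
tcp_rot: [-3.14, -0.001, -0.092]
contact_force: [-2.8, 1.2, 10.0]
opening: 0.003
grasp_force: 4.8
```

Emit:
drive_tool --plan '[{"x": 0,"y": 0,"z": 0.03,"ax": 0,"ay": 0,"az": 0,"hand": 0},{"x": 0,"y": 0,"z": 0.03,"ax": 0,"ay": 0,"az": 0,"hand": 0},{"x": 0,"y": 0,"z": -0.6,"ax": 0,"ay": 0,"az": 0,"hand": 0},{"x": 0,"y": 0,"z": -1.5,"ax": 0,"ay": 0,"az": 0,"hand": 0},{"x": 0,"y": 0,"z": -2.5,"ax": 0,"ay": 0,"az": 0,"hand": 0},{"x": 0,"y": 0,"z": -3.5,"ax": 0,"ay": 0,"az": 0,"hand": 0},{"x": 0,"y": 0,"z": -3.5,"ax": 0,"ay": 0,"az": 0,"hand": 0}]'

```text
clock: 52.75
eef_pos: [593.9, -248.2, 235.8]
tcp_rot: [3.14, -0.012, -0.092]
contact_force: [0.8, 0.1, -0.3]
opening: -0.004
grasp_force: 0.0
```

Emit:
drive_tool --plan '[{"x": -1,"y": 0,"z": 0,"ax": 0,"ay": 0,"az": 0,"hand": 0},{"x": -2,"y": 0,"z": 0,"ax": 0,"ay": 0,"az": 0,"hand": 0},{"x": -2.6,"y": 0,"z": 0,"ax": 0,"ay": 0,"az": 0,"hand": 0},{"x": -2.6,"y": 0,"z": 0,"ax": 0,"ay": 0,"az": 0,"hand": 0},{"x": -2.6,"y": 0,"z": 0,"ax": 0,"ay": 0,"az": 0,"hand": 0}]'

```text
clock: 53.25
eef_pos: [460.8, -234.9, 227.9]
tcp_rot: [-3.14, -0.001, -0.093]
contact_force: [-0.1, 0.2, -0.6]
opening: 0.003
grasp_force: 0.0
```

```bash
python3 st.py; python3 - <<'E'
from h import *
a=imaging.grab_frame("scene")[60:320,130:400];b=imaging.grab_frame("wrist");t=imaging.grab_frame("top")
h=cv2.cvtColor(t,cv2.COLOR_RGB2HSV);m=cv2.inRange(h,(20,120,120),(32,255,255));m[:,:60]=0
ct=imaging.camera_info("top");y=np.argwhere(m)[:,::-1].astype(np.float32);print([onz(ct,q,35).round(0)[:2] for q in cv2.boxPoints(cv2.minAreaRect(y))])
c=imaging.camera_info("wrist");k=np.array([549.7,-242.4,91]);d=np.array([.996,-.092,0])
for n,T in((0,0),(15,15)):
    e=d*np.cos(np.radians(T))+np.array([0,0,np.sin(np.radians(T))]);print(T,proj(c,[k+10*e,k+60*e]).round(0).tolist())
left=cv2.resize(a,(400,385),interpolation=cv2.INTER_CUBIC);right=cv2.resize(b,(400,385))
cv2.imwrite("pics/fin.png",np.hstack([left,right])[:,:,::-1])
E
```

```text
{'clock': np.float64(53.25), 'eef_pos': array([ 460.83, -234.86,  227.89]), 'contact_force': array([-0.09,  0.21, -0.57]), 'wrist_torque': array([ 0.05, -0.03,  0.04]), 'qpos': array([-0.48,  0.15,  1.82,  0.  ,  1.16,  1.19])}
blue 192 [618. 100.]
green 171 [617.   2.]
orange 159 [609. -48.]
sleeve []
[array([616., 416.]), array([616., 402.]), array([419., 393.]), array([418., 407.])]
0 [[257.0, 77.0], [257.0, 24.0]]
15 [[257.0, 77.0], [257.0, 23.0]]
```

View pics/fin.png

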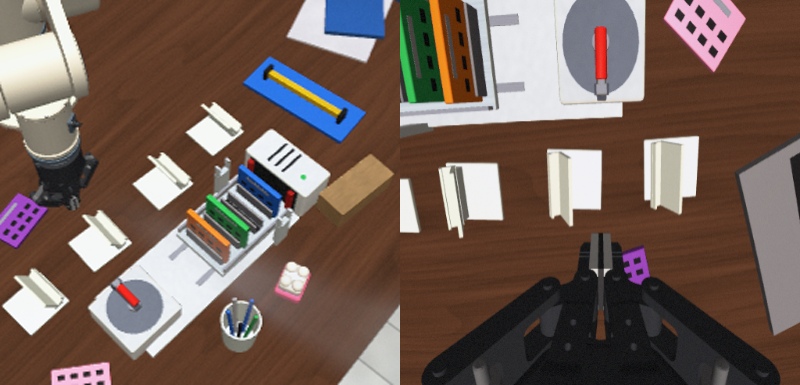

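The final picture shows the carriage against the drier, three cassettes standing, the handle flat at (601,60) and the beam on the mat at (305,93).

```bash
python3 -c "
from rig import r
print(r.sign_off())"
```

```text
the job is handed in; nothing more can be done
None
```

I handed the job in at about 53 s of the 210 s allowed: the beam lies on the mat, the three cassettes present (blue, green, orange) stand in slots 4, 2 and 1, the carriage was cranked in to its stop at the drier, and the handle is folded flat again; no verdict came back.

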